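Pack the slicer's cutting plates into their rack

TASK

The vegetable slicer's cutting plates have dried and lie flush in the wells of the grey tray: tip up each one that is there by pressing the end over its drain hollow, lift it out and lay it flat, same side up, in the wooden rack, pushed in to the back stop, all of them stacked on one another. Then push the hold-down rod down until its foot rests on the top plate, and only after that swing the red clamp lever all the way down, so that the stack cannot rattle. Do not knock over the drinking glass or the shaker.

Things in the scene. Friction and masses are not known exactly. Their poses are not given: they have to be found in the camera images.
- plate_slicer: black-framed cutting plate, 130 x 56 x 6 mm, about 90 g; steel field with one slanting blade slot. Origin: centre of its underside; x along the 130 mm, y along the 56 mm, z up. Same outline either way round. May be absent. Lying on an open surface it can be gripped across its 56 mm by the fingertips.
- plate_coarse: black-framed cutting plate, 130 x 56 x 6 mm, about 90 g; steel field with 3 rows of large dark holes. Origin: centre of its underside; x along the 130 mm, y along the 56 mm, z up. Same outline either way round. May be absent. Lying on an open surface it can be gripped across its 56 mm by the fingertips.
- plate_fine: black-framed cutting plate, 130 x 56 x 6 mm, about 90 g; steel field with 5 rows of small dark holes. Origin: centre of its underside; x along the 130 mm, y along the 56 mm, z up. Same outline either way round. May be absent. Lying on an open surface it can be gripped across its 56 mm by the fingertips.
- plate_julienne: black-framed cutting plate, 130 x 56 x 6 mm, about 90 g; steel field with a cross slot and a comb of teeth. Origin: centre of its underside; x along the 130 mm, y along the 56 mm, z up. Same outline either way round. May be absent. Lying on an open surface it can be gripped across its 56 mm by the fingertips.
- drying_tray: grey tray, fixed, 163 x 310 x 47 mm, x away from the robot; origin on the worktop. Four wells along y at -111, -37, 37, 111 mm, each x = -69.5 to 73 mm, 60 mm wide. Their flat floor (z = 41 mm) carries a plate (x along the tray's, middle near x = -1 mm) flush with the 47 mm rim, 2 mm clear at its sides: too tight to grip.
- rack: wooden rack, fixed; origin on the worktop under the stack's middle, x from its open end (robot side) to its back. Base top z = 20 mm, only 42 mm wide from x = -67 to 2 mm so that fingers pass beside a plate. Cheeks x = 7 to 65 mm, 55 mm high, inner faces 61 mm apart (flared lead-in from x = -4 mm). Plates lie with x along the rack's x.
- hold_down (a joint): hold-down rod at rack x = 45, y = 0: vertical slide in m, 0 = raised, grows downward, at most 0.052. Stays where it is left; about 3 N on its black knob pushes it down while the clamp is open. Rubber foot 24 mm wide below
- foot (a point): centre of the underside of the hold-down rod's foot (74 mm above the worktop when fully raised)
- knob_top (a point): centre of the top of the rod's black knob (30 mm wide), 104 mm above the foot's underside
- lever (a joint): red clamp lever, rad: 0 = open (55 degrees above level, pointing up and to the rack's open end), grows as it swings down, 1.13 = fully closed (10 degrees below level). Stays where it is left; 2 to 8 N down on its outer end closes it; its cam then grips the rod
- lever_end (a point): outer end of the red lever (13 mm round bar), 88 mm from its pivot at rack x = 60, z = 93 mm; the bar lies at rack y = -42 mm and turns about the rack's y
- glass_1: drinking glass, bystander, 81 mm wide, 92 mm high, origin under its centre
- mill_1: small glass pepper shaker with a grey cap, bystander, 44 mm wide, 90 mm high, origin under its centre
- lemon_1: lemon, bystander, 72 x 57 x 58 mm
- ramp_top (a point): tray x = 4, z = 41 mm: line where the wells' flat floors end, just past a plate's middle. From here to x = 73 mm a slick 27 degree ramp falls to +x. Pressed down on to the ramp with a few N about 45 mm beyond its middle (+x end) and let go, a plate slides about 14 mm down to the end wall and stays tipped; its -x end then stands 19 mm above the rim.
- rack_stop (a point): back stop of the rack, at rack x = 66.5, z = 20 mm, 55 mm high: a plate pushed fully in touches it with its far end, its middle then at rack x = 0 to 1.5 mm
- bracket_front (a point): front edge of the underside of the fixed aluminium arm over the back of the stack: rack x = 29 to 119, y = -17 to 17, z = 84 to 102 mm. Plates are slid in under it from the open end, gripped near their outer end

How it is judged:
By the outcome, as a careful person would: the job done as asked, in the order asked, and still so for the second after the job is handed in, with the robot touching nothing.
Of plate_slicer, plate_coarse, plate_fine, plate_julienne only 3 to 4 are there at a start; the rules pass over those that are not, and their reading is None.
At some moment in a run one of plate_slicer, plate_coarse, plate_fine, plate_julienne may be knocked a few centimetres aside while the robot is not near it.
Once in a run the grip may slacken for a moment while it holds something.
It also fails if it takes over 210 s, if anything falls off the work surface, if the arm or the gripper's body presses on something with over 40 N, if the wrist force passes 120 N, or if a joint passes its speed limit or range.

ROBOT

A 6-joint arm with a two-finger parallel gripper is mounted at the origin on a cart in front of the work surface, level with it; the furniture and walls round the work are solid. World frame = base frame: x ahead of the robot, y to its left, z up, the work surface at z = 0. Lengths are in mm, angles in rad, forces in N, time in s.
With the tool pointing down it reaches from about 225 to 725 mm from the base axis. Payload 3.1 kg.
Tool frame: the origin (TCP) lies at the centre of the arm's flange, where the gripper is bolted on; the fingertips stand r.tip_extent ahead of it and the grasp point (between the pads) lies 155 mm ahead of it (r.tip_extent is the distance from the TCP to the fingertips, in mm); z points along the fingers, y is the line along which they close (so a half turn about z gives the same grasp; the last joint's range is limited). The gripper opens to 85 mm and grips with 20 to 120 N. Pads are 22 mm wide; open, the fingers measure 114 mm over their backs; the gripper's body (76 mm by 85 mm) begins 54 mm behind the grasp point. The pads swing forward as they close: fully open they stand 13 mm farther back than shut.
Start: joints at [1.115, 0.048, 0.099, 1.622, 0, 1.443], TCP at [169.037, 497.036, 404.712] pointing down, gripper open.
Joint ranges: [-2.91, 2.91], [-0.99, 1.94], [-1.21, 1.42], [-2.12, 2.29], [-1.49, 1.47], [-3.14, 3.14]. Speed limits (rad/s): [2.79, 2.79, 3.14, 3.14, 3.14, 3.14].

INTERFACE

Orientations are given as [roll, pitch, yaw] about the fixed x, y, z axes, in that order (R = Rz(yaw) Ry(pitch) Rx(roll)).
In Python, from bench import r gives the robot as it stands.
- The arm moves only by the tool send_rows, never from a script. Its argument "series" is a list of rows, each an object of numbers: "grip": the opening in per cent of the stroke, from 0 (shut) to 100 (fully open); "x", "y", "z": the shift along the world's x, y, z in units of 2.5 cm (1.0 is 2.5 cm); "yaw": the turn about the world's z in units of 0.5 rad (1.0 is 0.5 rad). A call has 1 to 12 rows; each row shifts and turns the commanded pose from where the row before left it; what a row does not reach is not made up. A row lasts 1/10 s, in which the tool goes at most 50 mm and 8.59 degrees, less where a joint would pass 70% of its speed; a pose out of reach is approached as far as the arm can. A call with a number of a shift or a turn outside -1 to 1 is refused whole. A call with a gripper value outside its range is refused whole. The fingers move at their own pace and stop on an object; "grip_force" is the grip in N (left out, the last holds). Time passes only in rows, so rows that do not move let the fingers close. It gives the time, the measured TCP pose, the force, the opening and the grip force at its end, in the units of the state.
- r.state(): the state, without advancing time (a new reading comes with each control period).
- r.capture(name): name is "scene" or "top"; returns the picture (480x640x3 uint8, red, green, blue); there is no depth.
- r.camera_info(name): a dict with "intrinsics" (3x3 intrinsics, pixels), "extrinsics" (4x4, takes a point from camera to world coordinates). Camera axes: x right, y up, looking along -z (the intrinsics and any distortion apply to the point x, -y, -z); pixel columns grow to the right and rows downward; lengths in mm; the calibration is good to about 2 mm. A picture is of the moment at which its call begins. camera_info takes no time and is no camera call.
- r.sign_off(): hands the job in; it is judged then, once.
The state is a dict: "clock": time; "q": joint angles; "joint_vel": joint speeds; "joint_torque": joint torques, N m; "tcp_pos": TCP position; "tcp_rot": TCP orientation; "ft_force": force on the tool from outside, world axes, zero at the start; "torque": the same for the moment, N m; "opening": opening from 0.0 (shut) to 1.0 (fully open); "grip_force": force on a finger pad.
Only numpy, scipy, OpenCV 4.12 (cv2) and the standard library are available. Lean on these libraries where they do the work, as an engineer would, in place of code of your own. Each camera call takes 0.05 s, during which the arm holds its last target. There are 200 camera calls.

## Working session

There is one attempt and no reset: what is moved stays moved. The work goes in short steps, Python scripts to look and compute and a tool call to move; the robot and the scene stay as the last step left them, time stands still between calls to the robot, and variables do not carry over. Pictures are saved under pics/ and viewed, at most 14 in all, crops included, and the job is handed in when it is done.

Besides the shell and the picture viewer there is one more tool, called as name(argument=value, ...), one argument or row to a line, values as JSON. send_rows: Moves the arm, as the interface text tells. Shifts and turns lie within -1 to 1; 1 stands for 2.5 cm of shift or 0.5 rad of turn. Its arguments: {"type":"object","properties":{"series":{"type":"array"},"grip_force":{"type":"number"}},"required":["series"]}

```bash
mkdir -p pics; ls; python3 - <<'E'
from bench import r
import cv2
for n in("scene","top"):
    cv2.imwrite(f"pics/{n}0.png",r.capture(n)[:,:,::-1]); i=r.camera_info(n); print(n,i)
print(r.state(), r.tip_extent)
E
```

```text
pics
scene {'intrinsics': array([[572.71775261,   0.        , 314.78337248],
       [  0.        , 572.71775261, 243.41597547],
       [  0.        ,   0.        ,   1.        ]]), 'extrinsics': array([[ 6.79995037e-01,  3.36578175e-01, -6.51399940e-01,
        -8.82577015e+01],
       [-7.33166888e-01,  3.22482934e-01, -5.98724537e-01,
        -6.98718029e+02],
       [ 8.54775143e-03,  8.84714581e-01,  4.66054768e-01,
         6.13824012e+02],
       [ 0.00000000e+00,  0.00000000e+00,  0.00000000e+00,
         1.00000000e+00]])}
top {'intrinsics': array([[586.69266951,   0.        , 325.76787131],
       [  0.        , 586.69266951, 244.84211559],
       [  0.        ,   0.        ,   1.        ]]), 'extrinsics': array([[ 4.98686390e-03,  9.87776697e-01, -1.55795788e-01,
         3.94559743e+02],
       [-9.99965990e-01,  5.94927884e-03,  5.71173792e-03,
        -6.11468022e+01],
       [ 6.56879420e-03,  1.55762006e-01,  9.87772772e-01,
         1.36867100e+03],
       [ 0.00000000e+00,  0.00000000e+00,  0.00000000e+00,
         1.00000000e+00]])}
{'clock': 0.1, 'q': array([1.11521367e+00, 4.86641993e-02, 9.77662049e-02, 1.62200328e+00,
       1.50945613e-05, 1.44302676e+00]), 'joint_vel': array([-0.00017906, -0.00053917,  0.00497485, -0.00107684, -0.00153656,
        0.00108588]), 'joint_torque': array([ 2.79263731e-03, -3.39853191e+01,  3.20934534e+01,  1.58717466e-02,
       -1.58274574e-04,  9.91658936e-06]), 'tcp_pos': array([168.94857747, 496.87709746, 403.64619199]), 'tcp_rot': array([-3.13950678e+00, -2.83188876e-04,  2.81377925e+00]), 'ft_force': array([ 0.82004495,  0.38521714, -0.64401926]), 'torque': array([ 0.03391382, -0.01052208, -0.00666779]), 'grip_force': 0.0, 'opening': 0.9984823423378824} 173.4
```

View pics/scene0.png

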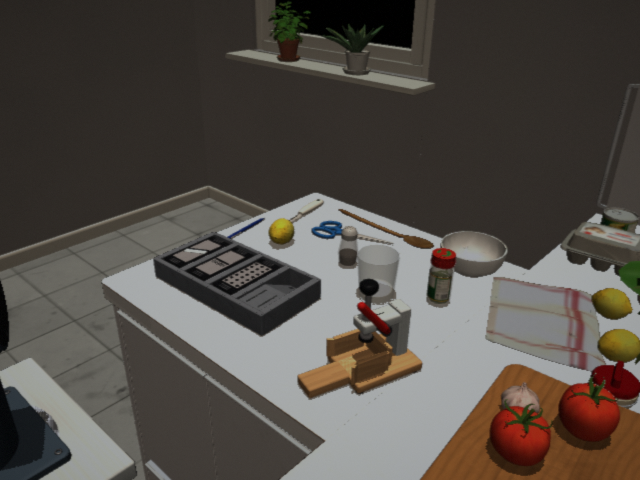

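View pics/top0.png

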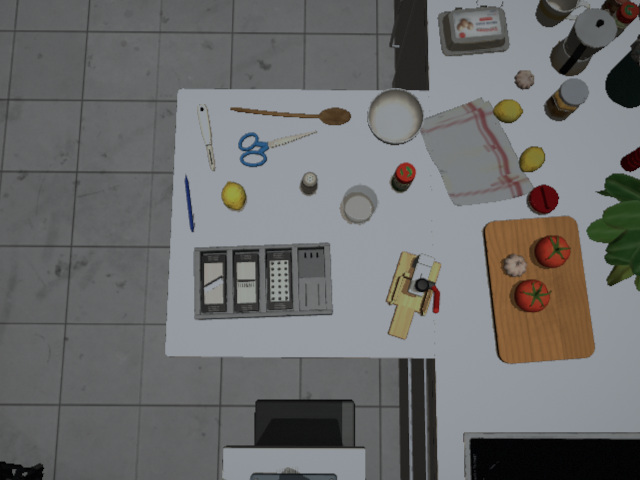

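The top view shows three plates in the tray: slicer (214,283), julienne (246,282) and coarse (279,281). The rightmost well is empty. The rack is near (410,295), with its open end at (398,335) toward the robot. The glass is at (359,205) and the shaker at (310,182).

```bash
python3 - <<'E'
import cv2
a=cv2.imread("pics/top0.png")
cv2.imwrite("pics/c1.png",cv2.resize(a[235:325,185:340],None,fx=5,fy=5,interpolation=cv2.INTER_CUBIC))
cv2.imwrite("pics/c2.png",cv2.resize(a[240:350,370:450],None,fx=5,fy=5,interpolation=cv2.INTER_CUBIC))
E
```

```text
(no output)
```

View pics/c1.png

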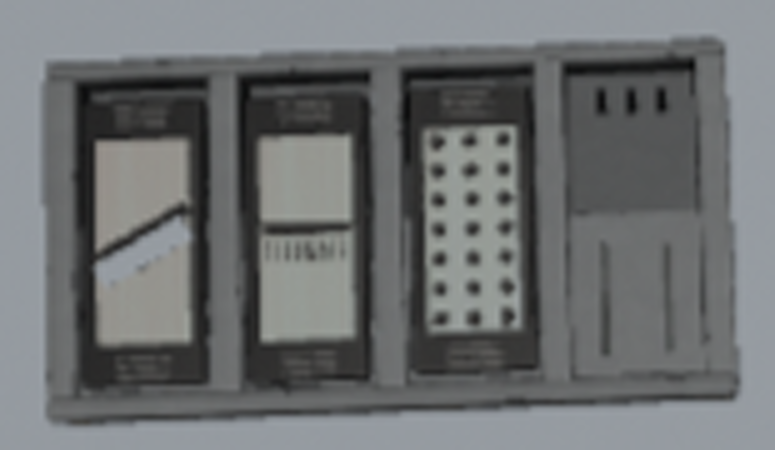

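View pics/c2.png

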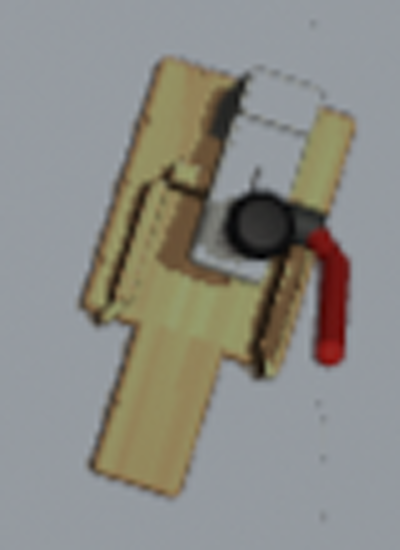

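```bash
cat > h.py <<'E'
import numpy as np, cv2
from bench import r
from scipy.optimize import least_squares
C={n:r.camera_info(n) for n in("top","scene")}
def proj(n,P):
    K=C[n]["intrinsics"];E=C[n]["extrinsics"]
    p=(np.atleast_2d(P)-E[:3,3])@E[:3,:3]
    return np.c_[K[0,0]*p[:,0]/-p[:,2]+K[0,2],K[1,1]*-p[:,1]/-p[:,2]+K[1,2]]
def W(pose,P):
    x,y,a=pose;P=np.atleast_2d(np.float64(P));c,s=np.cos(a),np.sin(a)
    return np.c_[x+c*P[:,0]-s*P[:,1],y+s*P[:,0]+c*P[:,1],P[:,2]]
def unproj(n,uv,z):
    K=C[n]["intrinsics"];E=C[n]["extrinsics"]
    d=E[:3,:3]@np.array([(uv[0]-K[0,2])/K[0,0],-(uv[1]-K[1,2])/K[1,1],-1]);o=E[:3,3]
    return o+d*(z-o[2])/d[2]
def fit(x0,obs): # obs: list of (cam, P, uv)
    f=lambda p:np.concatenate([(proj(n,W(p,P))[0]-uv) for n,P,uv in obs])
    s=least_squares(f,x0,x_scale=[10,10,.1],loss="soft_l1");return s.x,f(s.x).reshape(-1,2).round(1)
E
cat > a.py <<'E'
from h import *
c1=lambda u,v:(185+u/5-.4,235+v/5-.4); c2=lambda u,v:(370+u/5-.4,240+v/5-.4)
tr=[("top",(81.5,155,47),c1(47,62)),("top",(81.5,-155,47),c1(722,40)),
("top",(4,-81,41),c1(572,212)),("top",(4,-141,41),c1(697,212)),
("top",(-69.5,-81,47),c1(572,377)),("top",(-69.5,-141,47),c1(710,373)),("top",(-69.5,141,47),c1(80,387))]
rk=[("top",(-67,21,20),c2(90,466)),("top",(-67,-21,20),c2(180,497)),("top",(45,0,178),c2(262,222)),("top",(9.5,-42,165),c2(329,352))]
T,e=fit([400,150,0],tr);print("tray",T.round(3),e.tolist())
R,e=fit([400,-200,0],rk);print("rack",R.round(3),e.tolist())
for n in("top","scene"):
    a=cv2.imread(f"pics/{n}0.png");a=cv2.resize(a,None,fx=4,fy=4,interpolation=cv2.INTER_CUBIC)
    def poly(pose,P,col):
        cv2.polylines(a,[np.int32((proj(n,W(pose,P))+.4)*4)],True,col,1)
    sq=lambda x0,x1,y0,y1,z:[(x0,y0,z),(x1,y0,z),(x1,y1,z),(x0,y1,z)]
    poly(T,sq(-81.5,81.5,-155,155,47),(0,0,255))
    for y in(-111,-37,37,111):poly(T,sq(-69.5,73,y-30,y+30,47),(0,255,0))
    poly(R,sq(-67,2,-21,21,20),(0,0,255))
    for y in(30.5,-30.5):poly(R,[(7,y,20),(65,y,20),(65,y,55),(7,y,55)],(0,255,0))
    poly(R,sq(29,119,-17,17,102),(255,0,0));poly(R,[(60,-42,93),(9.5,-42,165)],(255,0,255))
    poly(R,[(45+15*np.cos(t),15*np.sin(t),178) for t in np.arange(0,6.3,.4)],(255,255,0))
    if n=="top": cv2.imwrite("pics/o_top.png",cv2.resize(a[900:1400,720:1800],(800,370)))
    else: cv2.imwrite("pics/o_sc.png",cv2.resize(a[880:1620,580:1720],(800,519)))
for n,uv,h in(("glass",(359,210),0),("mill",(310,185),0)):print(n,unproj("top",uv,h))
E
python3 a.py
```

```text
tray [5.21565e+02 7.34590e+01 3.70000e-02] [[-0.1, -0.4], [1.0, -0.2], [-0.5, 0.5], [0.9, -0.3], [0.2, -0.1], [-0.6, -0.2], [-0.6, 1.1]]
rack [ 4.60518e+02 -2.50986e+02 -3.21000e-01] [[-0.3, 0.9], [-0.7, 0.7], [0.4, -0.2], [0.4, -2.6]]
glass [ 695.03294428 -147.8994532     0.        ]
mill [755.5929009  -30.49441737   0.        ]
```

View pics/o_top.png

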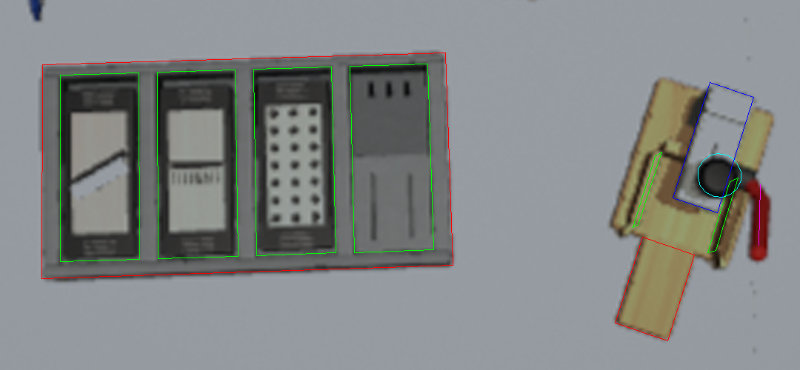

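View pics/o_sc.png

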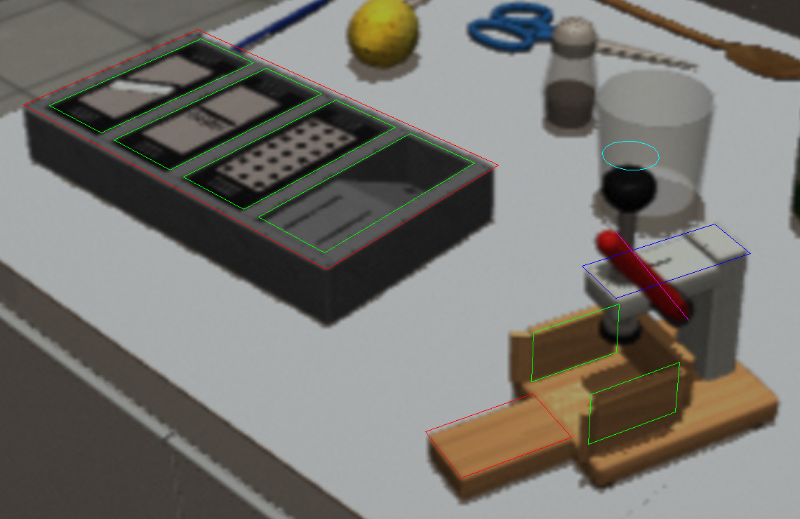

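```bash
cat > b.py <<'E'
from h import *
c2=lambda u,v:(370+u/5-.4,240+v/5-.4); cs=lambda X,Y:((580+X*1.425)/4-.4,(880+Y*1.425)/4-.4)
rk=[("top",(-67,21,20),c2(90,466)),("top",(-67,-21,20),c2(180,497)),("top",(29,17,102),c2(192,255)),("top",(29,-17,102),c2(262,280)),
("top",(119,17,102),c2(250,68)),("top",(119,-17,102),c2(322,98)),("scene",(-67,21,20),cs(428,432)),("scene",(-67,-21,20),cs(462,478)),
("scene",(29,17,102),cs(587,275)),("scene",(119,-17,102),cs(749,252)),("scene",(119,17,102),cs(715,226))]
R,e=fit([460,-250,-.32],rk);print(R.round(3),e.tolist())
f=lambda p:np.concatenate([proj("top",W(R,(45,0,178-p[0])))[0]-c2(262,222),proj("scene",W(R,(45,0,163-p[0])))[0]-cs(630,190),
 proj("top",W(R,(60-81.5*np.cos(p[1]),-42,93+81.5*np.sin(p[1]))))[0]-c2(329,352),proj("scene",W(R,(60-81.5*np.cos(p[1]),-42,93+81.5*np.sin(p[1]))))[0]-cs(607,241)])
s=least_squares(f,[0,.96]);print(s.x,s.fun.round(1))
E
python3 b.py
python3 - <<'E'
import cv2
a=cv2.imread("pics/scene0.png")
cv2.imwrite("pics/c3.png",cv2.resize(a[270:400,290:430],None,fx=4.5,fy=4.5,interpolation=cv2.INTER_CUBIC))
E
```

```text
[ 4.61020e+02 -2.51857e+02 -3.22000e-01] [[0.1, 0.6], [-0.3, 0.4], [-0.8, 0.6], [0.2, 0.7], [-0.1, -1.0], [0.4, -2.0], [-0.3, 0.1], [0.4, 0.3], [-1.1, -3.0], [1.2, 0.7], [0.4, -0.6]]
[6.46142021 0.86960135] [ 0.3 -0.1  0.1  0.1 -0.4 -1.7  2.5  3.3]
```

View pics/c3.png

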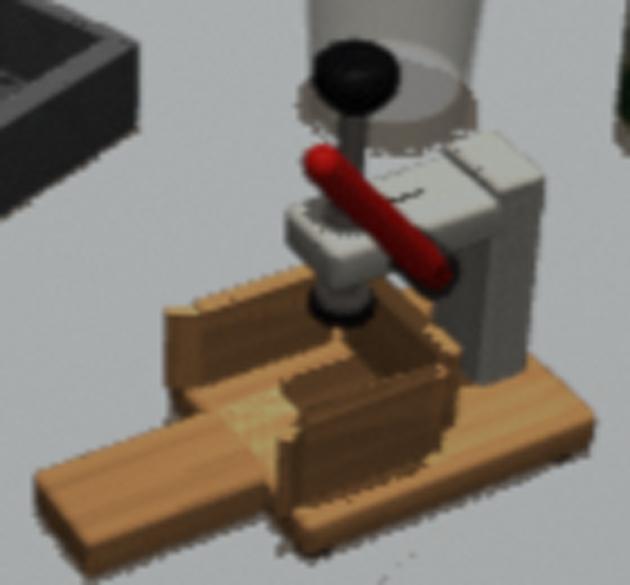

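The rack fit is consistent in both cameras, and its rod is already about 6 mm down with the foot still high enough. Next I move above the slicer plate's drain end with the fingers shut.

send_rows(
  series=[
    {"x": 1, "y": -0.8, "yaw": 0.1, "grip": 0},
    {"x": 1, "y": -0.8, "yaw": 0.1},
    {"x": 1, "y": -0.8, "yaw": 0.1},
    {"x": 1, "y": -0.8, "yaw": 0.1},
    {"x": 1, "y": -0.8, "yaw": 0.1},
    {"x": 1, "y": -0.8, "yaw": 0.1},
    {"x": 1, "y": -0.8, "yaw": 0.13},
    {"x": 1, "y": -0.8},
    {"x": 1, "y": -0.8},
    {"x": 1, "y": -0.8},
    {"x": 1, "y": -0.8},
    {"x": 1, "y": -0.8},
  ],
  grip_force=40,
)

```text
invalid input
```

send_rows(
  series=[
    {"x": 1, "y": -0.8},
    {"x": 1, "y": -0.8},
    {"x": 1, "y": -0.8},
    {"x": 0.7, "y": -0.4, "z": -0.5},
    {"z": -1},
    {"z": -1},
    {},
  ],
)

```text
invalid input
```

send_rows(
  series=[
    {"x": 1, "y": -0.8, "z": 0, "yaw": 0.1, "grip": 0},
  ],
  grip_force=40,
)

```text
clock: 0.2
tcp_pos: [192.5, 478.0, 403.6]
tcp_rot: [-3.141, -0.002, 2.87]
ft_force: [0.7, 0.4, -0.9]
opening: 0.856
grip_force: 0.0
```

send_rows(
  series=[
    {"x": 1, "y": -0.8, "z": 0, "yaw": 0.1, "grip": 0},
    {"x": 1, "y": -0.8, "z": 0, "yaw": 0.1, "grip": 0},
    {"x": 1, "y": -0.8, "z": 0, "yaw": 0.1, "grip": 0},
    {"x": 1, "y": -0.8, "z": 0, "yaw": 0.1, "grip": 0},
    {"x": 1, "y": -0.8, "z": 0, "yaw": 0.1, "grip": 0},
    {"x": 1, "y": -0.8, "z": 0, "yaw": 0.1, "grip": 0},
    {"x": 1, "y": -0.8, "z": 0, "yaw": 0.03, "grip": 0},
    {"x": 1, "y": -0.8, "z": 0, "yaw": 0, "grip": 0},
    {"x": 1, "y": -0.8, "z": 0, "yaw": 0, "grip": 0},
    {"x": 1, "y": -0.8, "z": 0, "yaw": 0, "grip": 0},
    {"x": 1, "y": -0.8, "z": 0, "yaw": 0, "grip": 0},
    {"x": 1, "y": -0.8, "z": 0, "yaw": 0, "grip": 0},
  ],
)

```text
clock: 1.4
tcp_pos: [494.8, 236.0, 404.0]
tcp_rot: [-3.141, -0.001, -3.104]
ft_force: [-0.6, 0.9, -0.3]
opening: -0.003
grip_force: 0.0
```

send_rows(
  series=[
    {"x": 1, "y": -0.8, "z": -0.5, "yaw": 0, "grip": 0},
    {"x": 1, "y": -0.8, "z": -1, "yaw": 0, "grip": 0},
    {"x": 0.75, "y": -0.5, "z": -1, "yaw": 0, "grip": 0},
    {"x": 0, "y": 0, "z": -1, "yaw": 0, "grip": 0},
    {"x": 0, "y": 0, "z": -1, "yaw": 0, "grip": 0},
    {"x": 0, "y": 0, "z": 0, "yaw": 0, "grip": 0},
    {"x": 0, "y": 0, "z": 0, "yaw": 0, "grip": 0},
  ],
)

```text
clock: 2.1
tcp_pos: [562.4, 184.5, 291.5]
tcp_rot: [-3.141, -0.002, -3.104]
ft_force: [0.7, -0.2, 0.8]
opening: -0.001
grip_force: 0.0
```

send_rows(
  series=[
    {"x": 0, "y": 0.05, "z": -1, "yaw": 0, "grip": 0},
    {"x": 0, "y": 0, "z": -1, "yaw": 0, "grip": 0},
    {"x": 0, "y": 0, "z": -0.6, "yaw": 0, "grip": 0},
    {"x": 0, "y": 0, "z": -0.2, "yaw": 0, "grip": 0},
    {"x": 0, "y": 0, "z": -0.2, "yaw": 0, "grip": 0},
    {"x": 0, "y": 0, "z": -0.2, "yaw": 0, "grip": 0},
    {"x": 0, "y": 0, "z": -0.2, "yaw": 0, "grip": 0},
    {"x": 0, "y": 0, "z": -0.1, "yaw": 0, "grip": 0},
    {"x": 0, "y": 0, "z": 0, "yaw": 0, "grip": 0},
  ],
)

```text
clock: 3.0
tcp_pos: [562.7, 185.8, 204.5]
tcp_rot: [-3.142, -0.0, -3.104]
ft_force: [-0.2, -0.7, -0.6]
opening: -0.001
grip_force: 0.0
```

send_rows(
  series=[
    {"x": 0, "y": 0, "z": -0.1, "yaw": 0, "grip": 0},
    {"x": 0, "y": 0, "z": -0.1, "yaw": 0, "grip": 0},
    {"x": 0, "y": 0, "z": 0, "yaw": 0, "grip": 0},
  ],
)

```text
clock: 3.3
tcp_pos: [563.7, 185.9, 202.2]
tcp_rot: [3.141, 0.004, -3.104]
ft_force: [-0.5, 0.2, 5.4]
opening: 0.006
grip_force: 2.7
```

Contact at 5 N with the plate down on the ramp. I retract and look.

send_rows(
  series=[
    {"x": 0, "y": 0, "z": 0.5, "yaw": 0, "grip": 0},
    {"x": -0.4, "y": 0, "z": 1, "yaw": 0, "grip": 0},
    {"x": -1, "y": 0, "z": 1, "yaw": 0, "grip": 0},
    {"x": -1, "y": 0, "z": 1, "yaw": 0, "grip": 100},
    {"x": -0.6, "y": 0, "z": 0, "yaw": 0, "grip": 100},
    {"x": 0, "y": 0, "z": 0, "yaw": 0, "grip": 100},
  ],
)

```text
clock: 3.9
tcp_pos: [486.8, 186.1, 289.2]
tcp_rot: [3.141, 0.002, -3.104]
ft_force: [0.2, 1.0, -0.5]
opening: 0.508
grip_force: 0.0
```

```bash
python3 - <<'E'
from h import *
a=r.capture("scene")[:,:,::-1]
cv2.imwrite("pics/d1.png",cv2.resize(a[190:350,120:360],None,fx=3,fy=3,interpolation=cv2.INTER_CUBIC))
E
```

```text
(no output)
```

View pics/d1.png

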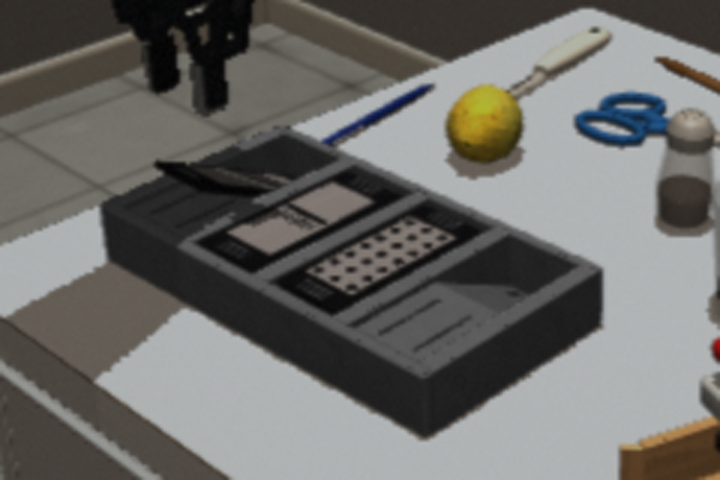

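The slicer plate is tipped, with its near end raised at (160,167) in the crop. I go in to grip it across its raised end.

send_rows(
  series=[
    {"x": 0, "y": -0.1, "z": 0, "yaw": 0, "grip": 100},
    {"x": 0, "y": 0, "z": 0, "yaw": 0, "grip": 100},
    {"x": 0, "y": 0, "z": -1, "yaw": 0, "grip": 100},
    {"x": 0, "y": 0, "z": -1, "yaw": 0, "grip": 100},
    {"x": 0, "y": 0, "z": -0.5, "yaw": 0, "grip": 100},
    {"x": 0, "y": 0, "z": -0.4, "yaw": 0, "grip": 100},
    {"x": 0, "y": 0, "z": 0, "yaw": 0, "grip": 100},
    {"x": 0, "y": 0, "z": 0, "yaw": 0, "grip": 50},
    {"x": 0, "y": 0, "z": 0, "yaw": 0, "grip": 50},
    {"x": 0, "y": 0, "z": 0, "yaw": 0, "grip": 50},
    {"x": 0, "y": 0, "z": 0, "yaw": 0, "grip": 50},
  ],
)

```text
clock: 5.05
tcp_pos: [488.5, 183.4, 216.5]
tcp_rot: [3.141, 0.003, -3.104]
ft_force: [-1.1, -0.7, 4.5]
opening: 0.644
grip_force: 45.1
```

send_rows(
  series=[
    {"x": 0, "y": 0, "z": 0.2, "yaw": 0, "grip": 50},
    {"x": 0, "y": 0, "z": 0.4, "yaw": 0, "grip": 50},
    {"x": 0, "y": 0, "z": 0.6, "yaw": 0, "grip": 50},
    {"x": 0, "y": 0, "z": 0.8, "yaw": 0, "grip": 50},
    {"x": 0, "y": 0, "z": 0.8, "yaw": 0, "grip": 50},
    {"x": 0, "y": 0, "z": 0.8, "yaw": 0, "grip": 50},
    {"x": 0, "y": 0, "z": 0.4, "yaw": 0, "grip": 50},
    {"x": 0, "y": 0, "z": 0, "yaw": 0, "grip": 50},
  ],
)

```text
clock: 5.85
tcp_pos: [488.4, 183.5, 316.8]
tcp_rot: [3.141, 0.004, -3.104]
ft_force: [0.1, 0.0, -1.1]
opening: 0.643
grip_force: 42.4
```

```bash
python3 - <<'E'
from h import *
a=r.capture("scene")[:,:,::-1]
cv2.imwrite("pics/d2.png",cv2.resize(a[130:350,110:360],None,fx=2.5,fy=2.5,interpolation=cv2.INTER_CUBIC))
E
```

```text
(no output)
```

View pics/d2.png

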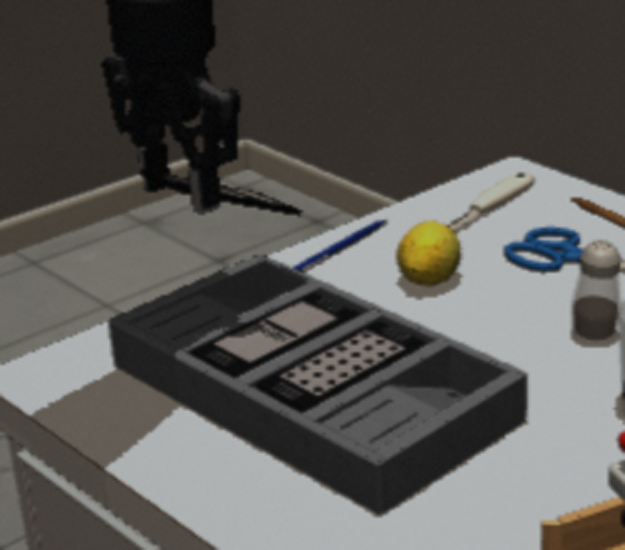

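The plate is held at about the same tilt. I carry it to the rack's open end.

send_rows(
  series=[
    {"x": -0.3, "y": -0.6, "z": 0, "yaw": -0.06, "grip": 50},
    {"x": -0.3, "y": -1, "z": 0, "yaw": -0.06, "grip": 50},
    {"x": -0.3, "y": -1, "z": 0, "yaw": -0.06, "grip": 50},
    {"x": -0.3, "y": -1, "z": 0, "yaw": -0.06, "grip": 50},
    {"x": -0.3, "y": -1, "z": 0, "yaw": -0.06, "grip": 50},
    {"x": -0.3, "y": -1, "z": 0, "yaw": -0.06, "grip": 50},
    {"x": -0.3, "y": -1, "z": 0, "yaw": -0.06, "grip": 50},
    {"x": -0.3, "y": -1, "z": 0, "yaw": -0.06, "grip": 50},
    {"x": -0.3, "y": -1, "z": 0, "yaw": -0.06, "grip": 50},
    {"x": -0.4, "y": -1, "z": 0, "yaw": -0.06, "grip": 50},
    {"x": -0.4, "y": -1, "z": 0, "yaw": -0.06, "grip": 50},
    {"x": -0.4, "y": -1, "z": 0, "yaw": -0.06, "grip": 50},
  ],
)

```text
clock: 7.1
tcp_pos: [389.3, -107.4, 313.0]
tcp_rot: [3.141, -0.003, 2.818]
ft_force: [1.0, -0.6, -1.1]
opening: 0.642
grip_force: 42.5
```

send_rows(
  series=[
    {"x": -0.4, "y": -1, "z": 0, "yaw": 0, "grip": 50},
    {"x": -0.4, "y": -1, "z": 0, "yaw": 0, "grip": 50},
    {"x": -0.4, "y": -1, "z": 0, "yaw": 0, "grip": 50},
    {"x": -0.24, "y": -1, "z": 0, "yaw": 0, "grip": 50},
    {"x": 0, "y": -0.4, "z": -1, "yaw": 0, "grip": 50},
    {"x": 0, "y": 0, "z": -1, "yaw": 0, "grip": 50},
    {"x": 0, "y": 0, "z": 0, "yaw": 0, "grip": 50},
    {"x": 0, "y": 0, "z": 0, "yaw": 0, "grip": 50},
  ],
)

```text
clock: 7.9
tcp_pos: [353.7, -216.1, 263.4]
tcp_rot: [3.14, -0.003, 2.819]
ft_force: [-0.2, 0.5, -0.3]
opening: 0.647
grip_force: 42.7
```

```bash
python3 - <<'E'
from h import *
a=r.capture("scene")[:,:,::-1]
cv2.imwrite("pics/d3.png",cv2.resize(a[200:420,200:450],None,fx=2.5,fy=2.5,interpolation=cv2.INTER_CUBIC))
E
```

```text
(no output)
```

View pics/d3.png

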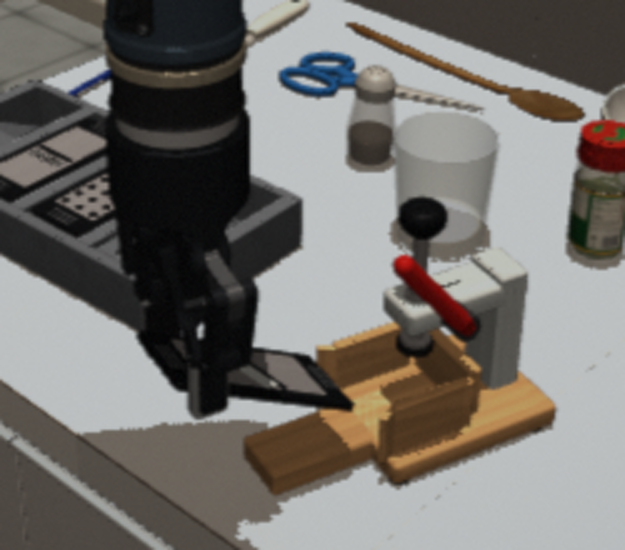

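send_rows(
  series=[
    {"x": 0, "y": 0, "z": -0.7, "yaw": 0, "grip": 50},
    {"x": 0, "y": 0, "z": -0.5, "yaw": 0, "grip": 50},
    {"x": 0, "y": 0, "z": -0.4, "yaw": 0, "grip": 50},
    {"x": 0, "y": 0, "z": -0.4, "yaw": 0, "grip": 50},
    {"x": 0, "y": 0, "z": -0.4, "yaw": 0, "grip": 50},
    {"x": 0, "y": 0, "z": -0.4, "yaw": 0, "grip": 50},
    {"x": 0, "y": 0, "z": 0, "yaw": 0, "grip": 50},
  ],
)

```text
clock: 8.65
tcp_pos: [354.3, -216.7, 193.5]
tcp_rot: [3.141, -0.0, 2.819]
ft_force: [-0.7, -0.8, 2.6]
opening: 0.642
grip_force: 41.8
```

send_rows(
  series=[
    {"x": 0, "y": 0, "z": -0.2, "yaw": 0, "grip": 50},
    {"x": 0, "y": 0, "z": -0.2, "yaw": 0, "grip": 50},
    {"x": 0, "y": 0, "z": -0.12, "yaw": 0, "grip": 50},
    {"x": 0, "y": 0, "z": 0, "yaw": 0, "grip": 50},
  ],
)

```text
clock: 9.05
tcp_pos: [354.2, -216.7, 181.3]
tcp_rot: [-3.142, -0.0, 2.819]
ft_force: [-2.5, 0.4, 2.5]
opening: 0.641
grip_force: 41.8
```

send_rows(
  series=[
    {"x": 0.38, "y": -0.127, "z": -0.04, "yaw": 0, "grip": 50},
    {"x": 0.38, "y": -0.127, "z": 0, "yaw": 0, "grip": 50},
    {"x": 0.38, "y": -0.127, "z": 0, "yaw": 0, "grip": 50},
    {"x": 0.38, "y": -0.127, "z": 0, "yaw": 0, "grip": 50},
    {"x": 0.38, "y": -0.127, "z": 0, "yaw": 0, "grip": 50},
    {"x": 0, "y": 0, "z": 0, "yaw": 0, "grip": 50},
  ],
)

```text
clock: 9.65
tcp_pos: [403.7, -233.4, 181.1]
tcp_rot: [-3.141, 0.003, 2.82]
ft_force: [1.1, -0.1, 0.7]
opening: 0.644
grip_force: 41.8
```

send_rows(
  series=[
    {"x": 0.15, "y": -0.05, "z": 0, "yaw": 0, "grip": 50},
    {"x": 0.15, "y": -0.05, "z": 0, "yaw": 0, "grip": 50},
    {"x": 0, "y": 0, "z": 0, "yaw": 0, "grip": 50},
  ],
)

```text
clock: 9.95
tcp_pos: [409.6, -235.2, 180.8]
tcp_rot: [3.141, 0.001, 2.819]
ft_force: [-0.4, 0.0, 2.1]
opening: 0.646
grip_force: 41.9
```

send_rows(
  series=[
    {"x": 0.1, "y": -0.033, "z": 0, "yaw": 0, "grip": 50},
    {"x": 0, "y": 0, "z": 0, "yaw": 0, "grip": 50},
  ],
)

```text
clock: 10.15
tcp_pos: [411.9, -236.0, 180.8]
tcp_rot: [3.142, 0.0, 2.819]
ft_force: [-0.7, 0.3, 1.9]
opening: 0.642
grip_force: 41.9
```

send_rows(
  series=[
    {"x": 0.1, "y": -0.033, "z": 0, "yaw": 0, "grip": 50},
    {"x": 0, "y": 0, "z": 0, "yaw": 0, "grip": 50},
  ],
)

```text
clock: 10.35
tcp_pos: [414.4, -236.8, 180.8]
tcp_rot: [-3.142, 0.0, 2.819]
ft_force: [-1.3, 0.6, 2.3]
opening: 0.641
grip_force: 41.9
```

X = -49 so far with no stop force yet, so I keep pushing.

send_rows(
  series=[
    {"x": 0.1, "y": -0.033, "z": 0, "yaw": 0, "grip": 50},
    {"x": 0, "y": 0, "z": 0, "yaw": 0, "grip": 50},
  ],
)

```text
clock: 10.55
tcp_pos: [417.1, -237.7, 180.8]
tcp_rot: [-3.142, 0.001, 2.819]
ft_force: [-1.3, -0.8, 2.1]
opening: 0.638
grip_force: 41.9
```

send_rows(
  series=[
    {"x": 0.1, "y": -0.033, "z": 0, "yaw": 0, "grip": 50},
    {"x": 0, "y": 0, "z": 0, "yaw": 0, "grip": 50},
  ],
)

```text
clock: 10.75
tcp_pos: [418.2, -238.0, 179.9]
tcp_rot: [-3.141, -0.005, 2.819]
ft_force: [-4.5, 1.2, 2.0]
opening: 0.645
grip_force: 41.9
```

send_rows(
  series=[
    {"x": 0.08, "y": -0.027, "z": 0, "yaw": 0, "grip": 50},
    {"x": 0, "y": 0, "z": 0, "yaw": 0, "grip": 50},
  ],
)

```text
clock: 10.95
tcp_pos: [418.9, -238.1, 179.0]
tcp_rot: [-3.141, -0.009, 2.818]
ft_force: [-8.8, 1.3, 2.2]
opening: 0.647
grip_force: 42.0
```

send_rows(
  series=[
    {"x": 0, "y": 0, "z": 0, "yaw": 0, "grip": 100},
    {"x": 0, "y": 0, "z": 0, "yaw": 0, "grip": 100},
    {"x": 0, "y": 0, "z": 0, "yaw": 0, "grip": 100},
    {"x": 0, "y": 0, "z": 0.5, "yaw": 0, "grip": 100},
    {"x": -0.5, "y": 0.17, "z": 1, "yaw": 0, "grip": 100},
    {"x": -1, "y": 0.33, "z": 1, "yaw": 0, "grip": 100},
    {"x": -1, "y": 0.33, "z": 1, "yaw": 0, "grip": 100},
    {"x": 0, "y": 1, "z": 1, "yaw": 0.1, "grip": 0},
    {"x": 0, "y": 1, "z": 0, "yaw": 0.1, "grip": 0},
    {"x": 0, "y": 1, "z": 0, "yaw": 0.1, "grip": 0},
    {"x": 0, "y": 1, "z": 0, "yaw": 0.1, "grip": 0},
  ],
)

```text
clock: 12.05
tcp_pos: [358.9, -117.6, 295.0]
tcp_rot: [-3.141, 0.003, 3.02]
ft_force: [0.9, -0.3, -0.2]
opening: 0.332
grip_force: 0.0
```

```bash
python3 - <<'E'
from h import *
a=r.capture("scene")[:,:,::-1];b=r.capture("top")[:,:,::-1]
a=cv2.resize(a[190:420,120:450],(660,460)); b=cv2.resize(b[230:350,180:450],(660,293))
o=np.vstack([a,b]);cv2.imwrite("pics/d4.png",cv2.resize(o,None,fx=.79,fy=.79,interpolation=cv2.INTER_AREA))
E
```

```text
(no output)
```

View pics/d4.png

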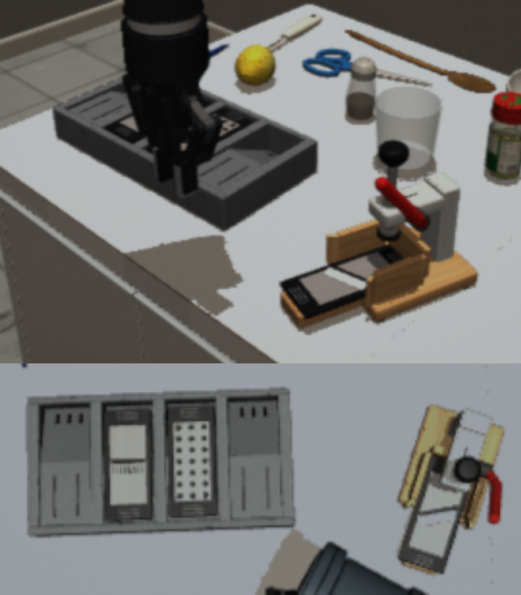

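The slicer plate lies flat against the stop. Next is the coarse plate.

send_rows(
  series=[
    {"x": 1, "y": 0.75, "z": 0, "yaw": 0.1, "grip": 0},
    {"x": 1, "y": 0.75, "z": 0, "yaw": 0.1, "grip": 0},
    {"x": 1, "y": 0.75, "z": 0, "yaw": 0.12, "grip": 0},
    {"x": 1, "y": 0.75, "z": 0, "yaw": 0, "grip": 0},
    {"x": 1, "y": 0.75, "z": 0, "yaw": 0, "grip": 0},
    {"x": 1, "y": 0.75, "z": 0, "yaw": 0, "grip": 0},
    {"x": 1, "y": 0.75, "z": 0, "yaw": 0, "grip": 0},
    {"x": 1, "y": 0.75, "z": 0, "yaw": 0, "grip": 0},
    {"x": 0.32, "y": 0.23, "z": -0.5, "yaw": 0, "grip": 0},
    {"x": 0, "y": 0, "z": -1, "yaw": 0, "grip": 0},
    {"x": 0, "y": 0, "z": -0.7, "yaw": 0, "grip": 0},
    {"x": 0, "y": 0, "z": 0, "yaw": 0, "grip": 0},
  ],
)

```text
clock: 13.35
tcp_pos: [564.9, 36.8, 234.3]
tcp_rot: [3.142, -0.008, -3.105]
ft_force: [-1.1, -0.0, -1.1]
opening: 0.002
grip_force: 0.0
```

send_rows(
  series=[
    {"x": 0, "y": 0.05, "z": -0.3, "yaw": 0, "grip": 0},
    {"x": 0, "y": 0, "z": -0.2, "yaw": 0, "grip": 0},
    {"x": 0, "y": 0, "z": -0.2, "yaw": 0, "grip": 0},
    {"x": 0, "y": 0, "z": -0.2, "yaw": 0, "grip": 0},
    {"x": 0, "y": 0, "z": -0.2, "yaw": 0, "grip": 0},
    {"x": 0, "y": 0, "z": -0.1, "yaw": 0, "grip": 0},
    {"x": 0, "y": 0, "z": -0.08, "yaw": 0, "grip": 0},
    {"x": 0, "y": 0, "z": 0, "yaw": 0, "grip": 0},
  ],
)

```text
clock: 14.15
tcp_pos: [566.6, 38.7, 205.9]
tcp_rot: [3.142, -0.001, -3.104]
ft_force: [0.1, -0.3, -0.4]
opening: -0.01
grip_force: 0.0
```

send_rows(
  series=[
    {"x": 0, "y": 0, "z": -0.1, "yaw": 0, "grip": 0},
    {"x": 0, "y": 0, "z": -0.1, "yaw": 0, "grip": 0},
    {"x": 0, "y": 0, "z": -0.05, "yaw": 0, "grip": 0},
    {"x": 0, "y": 0, "z": 0, "yaw": 0, "grip": 0},
  ],
)

```text
clock: 14.55
tcp_pos: [568.0, 38.7, 203.1]
tcp_rot: [-3.141, 0.005, -3.104]
ft_force: [-0.9, 1.2, 9.1]
opening: -0.003
grip_force: 3.7
```

send_rows(
  series=[
    {"x": 0, "y": 0, "z": 0.5, "yaw": 0, "grip": 0},
    {"x": -0.36, "y": 0, "z": 1, "yaw": 0, "grip": 0},
    {"x": -1, "y": -0.13, "z": 1, "yaw": 0, "grip": 0},
    {"x": -1, "y": 0, "z": 1, "yaw": 0, "grip": 100},
    {"x": -0.6, "y": 0, "z": 0, "yaw": 0, "grip": 100},
    {"x": 0, "y": 0, "z": 0, "yaw": 0, "grip": 100},
    {"x": 0, "y": 0, "z": 0, "yaw": 0, "grip": 100},
    {"x": 0, "y": 0, "z": 0, "yaw": 0, "grip": 100},
  ],
)

```text
clock: 15.35
tcp_pos: [493.1, 35.4, 286.9]
tcp_rot: [3.142, -0.001, -3.104]
ft_force: [0.4, 0.1, 0.1]
opening: 0.847
grip_force: 0.0
```

```bash
python3 - <<'E'
from h import *
a=r.capture("scene")[:,:,::-1]
cv2.imwrite("pics/d5.png",cv2.resize(a[130:350,110:360],None,fx=2.5,fy=2.5,interpolation=cv2.INTER_CUBIC))
E
```

View pics/d5.png

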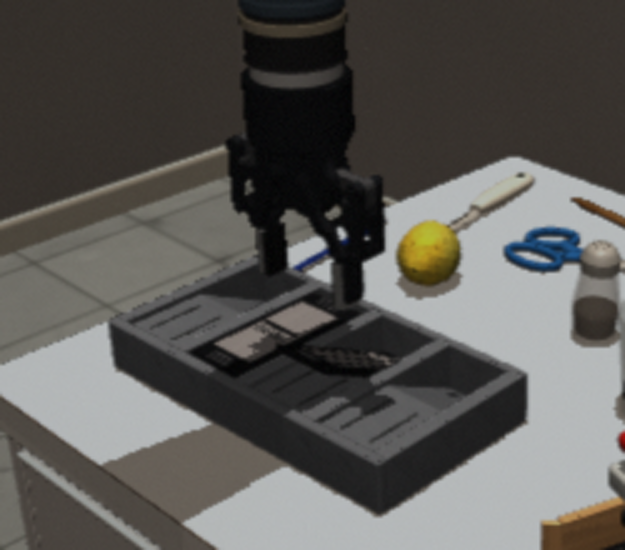

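Coarse is tipped with its near end raised at (290,345) in the crop, and the julienne plate is untouched. I lower and grip.

send_rows(
  series=[
    {"x": 0, "y": 0, "z": -1, "yaw": 0, "grip": 100},
    {"x": 0, "y": 0, "z": -1, "yaw": 0, "grip": 100},
    {"x": 0, "y": 0, "z": -0.5, "yaw": 0, "grip": 100},
    {"x": 0, "y": 0, "z": -0.31, "yaw": 0, "grip": 100},
    {"x": 0, "y": 0, "z": 0, "yaw": 0, "grip": 100},
    {"x": 0, "y": 0, "z": 0, "yaw": 0, "grip": 50},
    {"x": 0, "y": 0, "z": 0, "yaw": 0, "grip": 50},
    {"x": 0, "y": 0, "z": 0, "yaw": 0, "grip": 50},
    {"x": 0, "y": 0, "z": 0, "yaw": 0, "grip": 50},
  ],
)

```text
clock: 16.3
tcp_pos: [493.4, 35.4, 218.8]
tcp_rot: [-3.141, 0.003, -3.104]
ft_force: [-0.5, 0.1, 4.4]
opening: 0.644
grip_force: 42.1
```

send_rows(
  series=[
    {"x": 0, "y": 0, "z": 0.2, "yaw": 0, "grip": 50},
    {"x": 0, "y": 0, "z": 0.4, "yaw": 0, "grip": 50},
    {"x": 0, "y": 0, "z": 0.6, "yaw": 0, "grip": 50},
    {"x": 0, "y": 0, "z": 0.8, "yaw": 0, "grip": 50},
    {"x": 0, "y": 0, "z": 0.8, "yaw": 0, "grip": 50},
    {"x": 0, "y": 0, "z": 0.8, "yaw": 0, "grip": 50},
    {"x": 0, "y": 0, "z": 0.4, "yaw": 0, "grip": 50},
    {"x": 0, "y": 0, "z": 0, "yaw": 0, "grip": 50},
  ],
)

```text
clock: 17.1
tcp_pos: [493.5, 35.4, 319.3]
tcp_rot: [-3.141, 0.004, -3.104]
ft_force: [0.5, 0.9, -0.8]
opening: 0.642
grip_force: 42.3
```

send_rows(
  series=[
    {"x": -0.3, "y": -0.5, "z": 0, "yaw": -0.06, "grip": 50},
    {"x": -0.5, "y": -0.9, "z": 0, "yaw": -0.08, "grip": 50},
    {"x": -0.5, "y": -0.9, "z": 0, "yaw": -0.08, "grip": 50},
    {"x": -0.5, "y": -0.9, "z": 0, "yaw": -0.08, "grip": 50},
    {"x": -0.5, "y": -0.9, "z": 0, "yaw": -0.08, "grip": 50},
    {"x": -0.5, "y": -0.9, "z": 0, "yaw": -0.08, "grip": 50},
    {"x": -0.5, "y": -0.9, "z": 0, "yaw": -0.08, "grip": 50},
    {"x": -0.5, "y": -0.9, "z": 0, "yaw": -0.08, "grip": 50},
    {"x": -0.5, "y": -0.9, "z": 0, "yaw": -0.08, "grip": 50},
    {"x": -0.5, "y": -0.9, "z": 0, "yaw": -0.02, "grip": 50},
    {"x": -0.5, "y": -0.9, "z": 0, "yaw": 0, "grip": 50},
    {"x": -0.25, "y": -0.57, "z": 0, "yaw": 0, "grip": 50},
  ],
)

```text
clock: 18.3
tcp_pos: [352.0, -217.4, 315.5]
tcp_rot: [3.141, -0.003, 2.816]
ft_force: [-0.6, 0.2, -0.7]
opening: 0.639
grip_force: 42.4
```

send_rows(
  series=[
    {"x": 0, "y": 0, "z": -0.8, "yaw": 0, "grip": 50},
    {"x": 0, "y": 0, "z": -0.8, "yaw": 0, "grip": 50},
    {"x": 0, "y": 0, "z": 0, "yaw": 0, "grip": 50},
    {"x": 0, "y": 0, "z": 0, "yaw": 0, "grip": 50},
  ],
)

```text
clock: 18.7
tcp_pos: [353.1, -216.0, 276.0]
tcp_rot: [3.141, -0.003, 2.818]
ft_force: [-0.6, 0.4, -0.0]
opening: 0.639
grip_force: 42.5
```

Now I lower from 276 to about 190.

send_rows(
  series=[
    {"x": 0, "y": 0, "z": -0.7, "yaw": 0, "grip": 50},
    {"x": 0, "y": 0, "z": -0.5, "yaw": 0, "grip": 50},
    {"x": 0, "y": 0, "z": -0.4, "yaw": 0, "grip": 50},
    {"x": 0, "y": 0, "z": -0.4, "yaw": 0, "grip": 50},
    {"x": 0, "y": 0, "z": -0.4, "yaw": 0, "grip": 50},
    {"x": 0, "y": 0, "z": -0.4, "yaw": 0, "grip": 50},
    {"x": 0, "y": 0, "z": -0.3, "yaw": 0, "grip": 50},
    {"x": 0, "y": 0, "z": -0.2, "yaw": 0, "grip": 50},
    {"x": 0, "y": 0, "z": -0.1, "yaw": 0, "grip": 50},
    {"x": 0, "y": 0, "z": 0, "yaw": 0, "grip": 50},
  ],
)

```text
clock: 19.7
tcp_pos: [354.0, -216.2, 191.8]
tcp_rot: [3.141, -0.0, 2.819]
ft_force: [-1.0, 0.0, 2.2]
opening: 0.637
grip_force: 41.7
```

send_rows(
  series=[
    {"x": 0.38, "y": -0.127, "z": -0.06, "yaw": 0, "grip": 50},
    {"x": 0.38, "y": -0.127, "z": -0.04, "yaw": 0, "grip": 50},
    {"x": 0.38, "y": -0.127, "z": 0, "yaw": 0, "grip": 50},
    {"x": 0.38, "y": -0.127, "z": 0, "yaw": 0, "grip": 50},
    {"x": 0.38, "y": -0.127, "z": 0, "yaw": 0, "grip": 50},
    {"x": 0, "y": 0, "z": 0, "yaw": 0, "grip": 50},
  ],
)

```text
clock: 20.3
tcp_pos: [401.0, -232.1, 189.0]
tcp_rot: [-3.141, -0.007, 2.819]
ft_force: [-6.8, 1.6, 4.1]
opening: 0.643
grip_force: 46.2
```

send_rows(
  series=[
    {"x": 0.15, "y": -0.05, "z": 0, "yaw": 0, "grip": 50},
    {"x": 0.15, "y": -0.05, "z": 0, "yaw": 0, "grip": 50},
    {"x": 0, "y": 0, "z": 0, "yaw": 0, "grip": 50},
  ],
)

```text
clock: 20.6
tcp_pos: [406.2, -233.7, 188.2]
tcp_rot: [-3.14, -0.014, 2.818]
ft_force: [-13.0, 2.6, 8.2]
opening: 0.643
grip_force: 48.1
```

send_rows(
  series=[
    {"x": 0.1, "y": -0.033, "z": 0, "yaw": 0, "grip": 50},
    {"x": 0.1, "y": -0.033, "z": 0, "yaw": 0, "grip": 50},
    {"x": 0, "y": 0, "z": 0, "yaw": 0, "grip": 50},
  ],
)

```text
clock: 20.9
tcp_pos: [410.1, -235.0, 187.5]
tcp_rot: [-3.14, -0.017, 2.818]
ft_force: [-16.6, 2.6, 7.9]
opening: 0.645
grip_force: 49.4
```

```bash
python3 - <<'E'
from h import *
a=r.capture("scene")[:,:,::-1];b=r.capture("top")[:,:,::-1]
cv2.imwrite("pics/s6.png",a);cv2.imwrite("pics/t6.png",b)
a=cv2.resize(a[290:400,280:430],(750,550),interpolation=cv2.INTER_CUBIC)
cv2.imwrite("pics/d6.png",a)
E
```

```text
(no output)
```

View pics/d6.png

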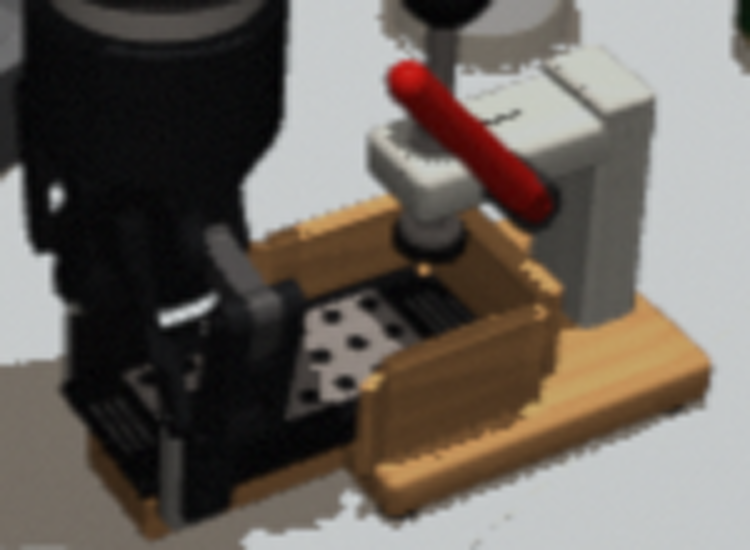

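The coarse plate is flat and between the cheeks. Its outer corner is at (67,390) and its far end at about (410,270)–(490,322). I work out how far in it is.

```bash
python3 - <<'E'
from h import *
R=(461,-251.7,-.322)
for u,v in((67,390),(150,510),(410,270),(490,322)):
    p=unproj("scene",(280+u/5-.4,290+v/5-.4),32)-[R[0],R[1],0];c,s=np.cos(R[2]),np.sin(R[2]);print(u,v,(c*p[0]+s*p[1]).round(1),(-s*p[0]+c*p[1]).round(1))
print(proj("scene",W(R,[(-65,28,32),(-65,-28,32),(65,28,32),(65,-28,32)]))@np.eye(2)*5-[1400,1450])
E
```

```text
67 390 -72.0 23.5
150 510 -74.6 -35.6
410 270 54.0 23.9
490 322 62.1 -10.7
[[ 78.47470568 372.64337727]
 [164.5159901  481.71115759]
 [429.19278298 251.52216644]
 [526.76656852 348.04469387]]
```

It is flat but about 8 mm short of the stop, and I am pressing down on it. I release to relieve the stress, regrip slightly higher, then push again.

send_rows(
  series=[
    {"x": 0, "y": 0, "z": 0, "yaw": 0, "grip": 80},
    {"x": 0, "y": 0, "z": 0, "yaw": 0, "grip": 80},
    {"x": -0.2, "y": 0.06, "z": 0.2, "yaw": 0, "grip": 80},
    {"x": 0, "y": 0, "z": 0, "yaw": 0, "grip": 80},
  ],
)

```text
clock: 21.4
tcp_pos: [409.4, -235.0, 195.5]
tcp_rot: [-3.141, 0.001, 2.819]
ft_force: [-0.2, -0.2, 0.7]
opening: 0.799
grip_force: 0.0
```

send_rows(
  series=[
    {"x": 0, "y": 0, "z": 0, "yaw": 0, "grip": 50},
    {"x": 0, "y": 0, "z": 0, "yaw": 0, "grip": 50},
    {"x": 0, "y": 0, "z": 0, "yaw": 0, "grip": 50},
    {"x": 0, "y": 0, "z": 0, "yaw": 0, "grip": 50},
  ],
)

```text
clock: 21.8
tcp_pos: [409.6, -235.2, 195.7]
tcp_rot: [-3.141, 0.002, 2.819]
ft_force: [0.2, 0.5, 5.6]
opening: 0.639
grip_force: 43.1
```

send_rows(
  series=[
    {"x": 0.1, "y": -0.033, "z": 0, "yaw": 0, "grip": 50},
    {"x": 0.1, "y": -0.033, "z": 0, "yaw": 0, "grip": 50},
    {"x": 0, "y": 0, "z": 0, "yaw": 0, "grip": 50},
  ],
)

```text
clock: 22.1
tcp_pos: [413.2, -236.3, 195.6]
tcp_rot: [-3.141, -0.003, 2.819]
ft_force: [-5.2, 1.8, 10.2]
opening: 0.637
grip_force: 43.8
```

send_rows(
  series=[
    {"x": 0, "y": 0, "z": 0.08, "yaw": 0, "grip": 50},
    {"x": 0.1, "y": -0.033, "z": 0, "yaw": 0, "grip": 50},
    {"x": 0, "y": 0, "z": 0, "yaw": 0, "grip": 50},
  ],
)

```text
clock: 22.4
tcp_pos: [416.6, -237.3, 196.0]
tcp_rot: [3.141, -0.0, 2.819]
ft_force: [-0.3, -1.0, -1.1]
opening: 0.639
grip_force: 42.2
```

send_rows(
  series=[
    {"x": 0.1, "y": -0.033, "z": 0, "yaw": 0, "grip": 50},
    {"x": 0, "y": 0, "z": 0, "yaw": 0, "grip": 50},
  ],
)

```text
clock: 22.6
tcp_pos: [418.0, -237.6, 195.7]
tcp_rot: [3.141, -0.005, 2.819]
ft_force: [-5.0, 1.3, 1.0]
opening: 0.639
grip_force: 42.5
```

Moves freely now, and the stop shows at X ≈ -45. One more firm nudge, then release.

send_rows(
  series=[
    {"x": 0.1, "y": -0.033, "z": 0, "yaw": 0, "grip": 50},
    {"x": 0, "y": 0, "z": 0, "yaw": 0, "grip": 50},
  ],
)

```text
clock: 22.8
tcp_pos: [419.0, -237.9, 195.7]
tcp_rot: [-3.141, -0.01, 2.819]
ft_force: [-10.9, 2.7, 6.0]
opening: 0.639
grip_force: 43.1
```

send_rows(
  series=[
    {"x": 0, "y": 0, "z": 0, "yaw": 0, "grip": 100},
    {"x": 0, "y": 0, "z": 0, "yaw": 0, "grip": 100},
    {"x": 0, "y": 0, "z": 0, "yaw": 0, "grip": 100},
    {"x": 0, "y": 0, "z": 0.5, "yaw": 0, "grip": 100},
    {"x": -0.5, "y": 0.17, "z": 1, "yaw": 0, "grip": 100},
    {"x": -1, "y": 0.33, "z": 1, "yaw": 0, "grip": 100},
    {"x": -1, "y": 0.33, "z": 1, "yaw": 0, "grip": 100},
    {"x": 0, "y": 1, "z": 1, "yaw": 0.1, "grip": 0},
    {"x": 0, "y": 1, "z": 0, "yaw": 0.1, "grip": 0},
    {"x": 0, "y": 1, "z": 0, "yaw": 0.1, "grip": 0},
    {"x": 0, "y": 1, "z": 0, "yaw": 0.1, "grip": 0},
  ],
)

```text
clock: 23.9
tcp_pos: [359.2, -117.5, 311.1]
tcp_rot: [-3.141, 0.003, 3.02]
ft_force: [1.1, -0.6, 0.6]
opening: 0.334
grip_force: 0.0
```

```bash
python3 - <<'E'
from h import *
a=r.capture("top")[:,:,::-1];cv2.imwrite("pics/t7.png",a);b=cv2.imread("pics/t0.png") if 0 else cv2.imread("pics/top0.png")
# julienne moved? bright field centroid in its well, before and now
for i in(b,a):
    g=cv2.cvtColor(np.ascontiguousarray(i[240:325,226:264]),cv2.COLOR_BGR2GRAY);ys,xs=np.where(g>150);print(len(xs),xs.mean()+226,ys.mean()+240)
# rack: light field of coarse, stack
R=(461,-251.7,-.322)
for k,z in(("top",32),):print(proj(k,W(R,[(-65,28,z),(-65,-28,z)])))
s=r.capture("scene")[:,:,::-1];cv2.imwrite("pics/s7.png",s)
E
```

```text
699 245.35479256080114 285.2474964234621
929 245.36598493003228 282.59741657696446
[[385.49134919 331.55574514]
 [409.15861752 339.63319067]]
```

```bash
python3 - <<'E'
import cv2,numpy as np
b=cv2.imread("pics/top0.png",0);a=cv2.imread("pics/t7.png",0)
t=b[248:318,234:260]
res=cv2.matchTemplate(a[235:330,220:275],t,cv2.TM_CCOEFF_NORMED);print(cv2.minMaxLoc(res),"expect",(14,13))
g=a
# gray profile along the stack's middle line (rack -x end) in the top view
from h import *
R=(461,-251.7,-.322)
for y in(-20,0,20):
    P=proj("top",W(R,[(x,y,32) for x in range(-85,-44,2)]));print(y,[int(g[int(round(v)),int(round(u))]) for u,v in P])
E
```

```text
(-0.3574157953262329, 0.999878466129303, (19, 0), (14, 13)) expect (14, 13)
-20 [156, 156, 156, 156, 156, 156, 156, 156, 154, 143, 94, 94, 45, 52, 52, 53, 53, 54, 53, 53, 100]
0 [156, 156, 156, 156, 156, 157, 156, 149, 125, 107, 107, 59, 67, 84, 77, 79, 80, 80, 62, 62, 107]
20 [157, 156, 156, 156, 157, 157, 157, 150, 118, 94, 95, 41, 54, 58, 58, 58, 58, 58, 58, 65, 124]
```

The coarse plate is in to the stop, and the julienne is unmoved. Now the julienne plate.

send_rows(
  series=[
    {"x": 0.9, "y": 1, "z": 0, "yaw": 0.1, "grip": 0},
    {"x": 0.9, "y": 1, "z": 0, "yaw": 0.1, "grip": 0},
    {"x": 0.9, "y": 1, "z": 0, "yaw": 0.12, "grip": 0},
    {"x": 0.9, "y": 1, "z": 0, "yaw": 0, "grip": 0},
    {"x": 0.9, "y": 1, "z": 0, "yaw": 0, "grip": 0},
    {"x": 0.9, "y": 1, "z": 0, "yaw": 0, "grip": 0},
    {"x": 0.9, "y": 1, "z": 0, "yaw": 0, "grip": 0},
    {"x": 0.9, "y": 1, "z": 0, "yaw": 0, "grip": 0},
    {"x": 0.9, "y": 1, "z": -0.5, "yaw": 0, "grip": 0},
    {"x": 0.1, "y": 0.18, "z": -1, "yaw": 0, "grip": 0},
    {"x": 0, "y": 0, "z": -1, "yaw": 0, "grip": 0},
    {"x": 0, "y": 0, "z": -0.6, "yaw": 0, "grip": 0},
  ],
)

```text
clock: 25.2
tcp_pos: [564.1, 111.1, 229.9]
tcp_rot: [-3.141, -0.002, -3.105]
ft_force: [-0.3, 0.4, -0.4]
opening: 0.003
grip_force: 0.0
```

send_rows(
  series=[
    {"x": 0, "y": 0, "z": 0, "yaw": 0, "grip": 0},
    {"x": 0, "y": 0, "z": -0.2, "yaw": 0, "grip": 0},
    {"x": 0, "y": 0, "z": -0.2, "yaw": 0, "grip": 0},
    {"x": 0, "y": 0, "z": -0.2, "yaw": 0, "grip": 0},
    {"x": 0, "y": 0, "z": -0.2, "yaw": 0, "grip": 0},
    {"x": 0, "y": 0, "z": 0, "yaw": 0, "grip": 0},
  ],
)

```text
clock: 25.8
tcp_pos: [563.7, 111.2, 211.1]
tcp_rot: [-3.142, -0.001, -3.104]
ft_force: [-1.1, 0.9, 0.5]
opening: 0.002
grip_force: 0.0
```

send_rows(
  series=[
    {"x": 0, "y": 0, "z": -0.2, "yaw": 0, "grip": 0},
    {"x": 0, "y": 0, "z": -0.1, "yaw": 0, "grip": 0},
    {"x": 0, "y": 0, "z": -0.1, "yaw": 0, "grip": 0},
    {"x": 0, "y": 0, "z": -0.05, "yaw": 0, "grip": 0},
    {"x": 0, "y": 0, "z": 0, "yaw": 0, "grip": 0},
  ],
)

```text
clock: 26.3
tcp_pos: [565.0, 111.4, 203.1]
tcp_rot: [3.142, 0.004, -3.104]
ft_force: [-2.0, -0.6, 8.8]
opening: -0.002
grip_force: 3.4
```

send_rows(
  series=[
    {"x": 0, "y": 0, "z": 0.5, "yaw": 0, "grip": 0},
    {"x": -0.35, "y": 0, "z": 1, "yaw": 0, "grip": 0},
    {"x": -1, "y": -0.08, "z": 1, "yaw": 0, "grip": 0},
    {"x": -1, "y": 0, "z": 1, "yaw": 0, "grip": 100},
    {"x": -0.6, "y": 0, "z": 0, "yaw": 0, "grip": 100},
    {"x": 0, "y": 0, "z": 0, "yaw": 0, "grip": 100},
    {"x": 0, "y": 0, "z": 0, "yaw": 0, "grip": 100},
    {"x": 0, "y": 0, "z": 0, "yaw": 0, "grip": 100},
  ],
)

```text
clock: 27.1
tcp_pos: [490.6, 109.2, 287.3]
tcp_rot: [-3.142, -0.001, -3.104]
ft_force: [-0.7, -0.9, 0.5]
opening: 0.847
grip_force: 0.0
```

send_rows(
  series=[
    {"x": 0, "y": 0, "z": -1, "yaw": 0, "grip": 100},
    {"x": 0, "y": 0, "z": -1, "yaw": 0, "grip": 100},
    {"x": 0, "y": 0, "z": -0.5, "yaw": 0, "grip": 100},
    {"x": 0, "y": 0, "z": -0.31, "yaw": 0, "grip": 100},
    {"x": 0, "y": 0, "z": 0, "yaw": 0, "grip": 100},
    {"x": 0, "y": 0, "z": 0, "yaw": 0, "grip": 50},
    {"x": 0, "y": 0, "z": 0, "yaw": 0, "grip": 50},
    {"x": 0, "y": 0, "z": 0, "yaw": 0, "grip": 50},
    {"x": 0, "y": 0, "z": 0, "yaw": 0, "grip": 50},
  ],
)

```text
clock: 28.0
tcp_pos: [491.0, 109.4, 219.3]
tcp_rot: [3.141, 0.003, -3.104]
ft_force: [-0.4, -0.1, 4.4]
opening: 0.643
grip_force: 42.0
```

send_rows(
  series=[
    {"x": 0, "y": 0, "z": 0.2, "yaw": 0, "grip": 50},
    {"x": 0, "y": 0, "z": 0.4, "yaw": 0, "grip": 50},
    {"x": 0, "y": 0, "z": 0.6, "yaw": 0, "grip": 50},
    {"x": 0, "y": 0, "z": 0.8, "yaw": 0, "grip": 50},
    {"x": 0, "y": 0, "z": 0.8, "yaw": 0, "grip": 50},
    {"x": 0, "y": 0, "z": 0.8, "yaw": 0, "grip": 50},
    {"x": 0, "y": 0, "z": 0.4, "yaw": 0, "grip": 50},
    {"x": 0, "y": 0, "z": 0, "yaw": 0, "grip": 50},
  ],
)

```text
clock: 28.8
tcp_pos: [490.9, 109.3, 319.8]
tcp_rot: [3.141, 0.004, -3.104]
ft_force: [0.2, -0.1, -0.7]
opening: 0.643
grip_force: 42.3
```

send_rows(
  series=[
    {"x": -0.3, "y": -0.5, "z": 0, "yaw": -0.06, "grip": 50},
    {"x": -0.4, "y": -0.9, "z": 0, "yaw": -0.06, "grip": 50},
    {"x": -0.4, "y": -0.9, "z": 0, "yaw": -0.06, "grip": 50},
    {"x": -0.4, "y": -0.9, "z": 0, "yaw": -0.06, "grip": 50},
    {"x": -0.4, "y": -0.9, "z": 0, "yaw": -0.06, "grip": 50},
    {"x": -0.4, "y": -0.9, "z": 0, "yaw": -0.06, "grip": 50},
    {"x": -0.4, "y": -0.9, "z": 0, "yaw": -0.06, "grip": 50},
    {"x": -0.4, "y": -0.9, "z": 0, "yaw": -0.06, "grip": 50},
    {"x": -0.4, "y": -0.9, "z": 0, "yaw": -0.06, "grip": 50},
    {"x": -0.4, "y": -0.9, "z": 0, "yaw": -0.06, "grip": 50},
    {"x": -0.4, "y": -0.9, "z": 0, "yaw": -0.06, "grip": 50},
    {"x": -0.4, "y": -0.9, "z": 0, "yaw": -0.06, "grip": 50},
  ],
)

```text
clock: 30.0
tcp_pos: [371.1, -151.5, 316.0]
tcp_rot: [3.141, -0.003, 2.816]
ft_force: [-0.1, -0.2, -1.0]
opening: 0.644
grip_force: 42.4
```

send_rows(
  series=[
    {"x": -0.4, "y": -0.9, "z": 0, "yaw": 0, "grip": 50},
    {"x": -0.35, "y": -0.9, "z": 0, "yaw": 0, "grip": 50},
    {"x": 0, "y": -0.83, "z": -0.4, "yaw": 0, "grip": 50},
    {"x": 0, "y": 0, "z": -0.8, "yaw": 0, "grip": 50},
    {"x": 0, "y": 0, "z": -0.3, "yaw": 0, "grip": 50},
    {"x": 0, "y": 0, "z": 0, "yaw": 0, "grip": 50},
    {"x": 0, "y": 0, "z": 0, "yaw": 0, "grip": 50},
  ],
)

```text
clock: 30.7
tcp_pos: [353.7, -216.0, 279.9]
tcp_rot: [3.141, -0.001, 2.819]
ft_force: [-0.3, -0.2, -0.7]
opening: 0.644
grip_force: 42.4
```

Lower from 280 to about 199.

send_rows(
  series=[
    {"x": 0, "y": 0, "z": -0.6, "yaw": 0, "grip": 50},
    {"x": 0, "y": 0, "z": -0.5, "yaw": 0, "grip": 50},
    {"x": 0, "y": 0, "z": -0.4, "yaw": 0, "grip": 50},
    {"x": 0, "y": 0, "z": -0.4, "yaw": 0, "grip": 50},
    {"x": 0, "y": 0, "z": -0.4, "yaw": 0, "grip": 50},
    {"x": 0, "y": 0, "z": -0.4, "yaw": 0, "grip": 50},
    {"x": 0, "y": 0, "z": -0.3, "yaw": 0, "grip": 50},
    {"x": 0, "y": 0, "z": -0.2, "yaw": 0, "grip": 50},
    {"x": 0, "y": 0, "z": 0, "yaw": 0, "grip": 50},
  ],
)

```text
clock: 31.6
tcp_pos: [353.9, -216.4, 199.4]
tcp_rot: [3.141, -0.001, 2.819]
ft_force: [-0.6, 0.4, 2.6]
opening: 0.645
grip_force: 41.7
```

send_rows(
  series=[
    {"x": 0.38, "y": -0.127, "z": 0, "yaw": 0, "grip": 50},
    {"x": 0.38, "y": -0.127, "z": 0, "yaw": 0, "grip": 50},
    {"x": 0.38, "y": -0.127, "z": 0, "yaw": 0, "grip": 50},
    {"x": 0.2, "y": -0.067, "z": 0, "yaw": 0, "grip": 50},
    {"x": 0, "y": 0, "z": 0, "yaw": 0, "grip": 50},
  ],
)

```text
clock: 32.1
tcp_pos: [388.9, -228.2, 200.5]
tcp_rot: [-3.141, 0.002, 2.819]
ft_force: [0.6, 0.0, 1.5]
opening: 0.643
grip_force: 41.9
```

send_rows(
  series=[
    {"x": 0.2, "y": -0.067, "z": 0, "yaw": 0, "grip": 50},
    {"x": 0.2, "y": -0.067, "z": 0, "yaw": 0, "grip": 50},
    {"x": 0, "y": 0, "z": 0, "yaw": 0, "grip": 50},
  ],
)

```text
clock: 32.4
tcp_pos: [397.5, -230.9, 199.9]
tcp_rot: [3.141, -0.001, 2.819]
ft_force: [-1.1, 0.1, 0.5]
opening: 0.643
grip_force: 42.9
```

send_rows(
  series=[
    {"x": 0.2, "y": -0.067, "z": 0, "yaw": 0, "grip": 50},
    {"x": 0.2, "y": -0.067, "z": 0, "yaw": 0, "grip": 50},
    {"x": 0, "y": 0, "z": 0, "yaw": 0, "grip": 50},
  ],
)

```text
clock: 32.7
tcp_pos: [406.0, -233.7, 199.3]
tcp_rot: [-3.142, -0.007, 2.818]
ft_force: [-7.2, 2.3, 4.7]
opening: 0.638
grip_force: 44.7
```

Force is building again, so I release, regrip higher and push.

send_rows(
  series=[
    {"x": 0, "y": 0, "z": 0, "yaw": 0, "grip": 80},
    {"x": 0, "y": 0, "z": 0, "yaw": 0, "grip": 80},
    {"x": -0.1, "y": 0.03, "z": 0.1, "yaw": 0, "grip": 80},
    {"x": 0, "y": 0, "z": 0, "yaw": 0, "grip": 50},
    {"x": 0, "y": 0, "z": 0, "yaw": 0, "grip": 50},
    {"x": 0, "y": 0, "z": 0, "yaw": 0, "grip": 50},
    {"x": 0, "y": 0, "z": 0.08, "yaw": 0, "grip": 50},
    {"x": 0, "y": 0, "z": 0, "yaw": 0, "grip": 50},
  ],
)

```text
clock: 33.5
tcp_pos: [405.0, -233.6, 204.5]
tcp_rot: [3.142, -0.0, 2.819]
ft_force: [0.4, -0.6, -0.9]
opening: 0.638
grip_force: 42.1
```

send_rows(
  series=[
    {"x": 0.1, "y": -0.033, "z": 0, "yaw": 0, "grip": 50},
    {"x": 0.1, "y": -0.033, "z": 0, "yaw": 0, "grip": 50},
    {"x": 0, "y": 0, "z": 0, "yaw": 0, "grip": 50},
  ],
)

```text
clock: 33.8
tcp_pos: [410.3, -235.3, 204.4]
tcp_rot: [3.141, -0.0, 2.819]
ft_force: [0.2, 0.2, -0.1]
opening: 0.637
grip_force: 42.2
```

send_rows(
  series=[
    {"x": 0.1, "y": -0.033, "z": 0, "yaw": 0, "grip": 50},
    {"x": 0.1, "y": -0.033, "z": 0, "yaw": 0, "grip": 50},
    {"x": 0, "y": 0, "z": 0, "yaw": 0, "grip": 50},
  ],
)

```text
clock: 34.1
tcp_pos: [415.4, -237.1, 204.7]
tcp_rot: [-3.142, 0.0, 2.819]
ft_force: [-0.0, 0.3, -1.2]
opening: 0.634
grip_force: 42.1
```

send_rows(
  series=[
    {"x": 0.1, "y": -0.033, "z": 0, "yaw": 0, "grip": 50},
    {"x": 0.05, "y": -0.017, "z": 0, "yaw": 0, "grip": 50},
    {"x": 0, "y": 0, "z": 0, "yaw": 0, "grip": 50},
  ],
)

```text
clock: 34.4
tcp_pos: [417.7, -237.7, 203.8]
tcp_rot: [3.141, -0.005, 2.819]
ft_force: [-4.9, 1.4, 1.2]
opening: 0.633
grip_force: 42.2
```

send_rows(
  series=[
    {"x": 0.1, "y": -0.033, "z": 0, "yaw": 0, "grip": 50},
    {"x": 0, "y": 0, "z": 0, "yaw": 0, "grip": 50},
  ],
)

```text
clock: 34.6
tcp_pos: [418.6, -237.9, 203.7]
tcp_rot: [-3.141, -0.01, 2.818]
ft_force: [-10.8, 2.9, 4.5]
opening: 0.635
grip_force: 42.7
```

send_rows(
  series=[
    {"x": 0, "y": 0, "z": 0, "yaw": 0, "grip": 100},
    {"x": 0, "y": 0, "z": 0, "yaw": 0, "grip": 100},
    {"x": 0, "y": 0, "z": 0, "yaw": 0, "grip": 100},
    {"x": 0, "y": 0, "z": 0.5, "yaw": 0, "grip": 100},
    {"x": -0.5, "y": 0.17, "z": 1, "yaw": 0, "grip": 100},
    {"x": -1, "y": 0.33, "z": 1, "yaw": 0, "grip": 100},
    {"x": -1, "y": 0.33, "z": 1, "yaw": 0, "grip": 100},
    {"x": 0, "y": 1, "z": 1, "yaw": 0, "grip": 0},
    {"x": 0, "y": 1, "z": 1, "yaw": 0, "grip": 0},
    {"x": 0, "y": 1, "z": 1, "yaw": 0, "grip": 0},
    {"x": 0, "y": 1, "z": 1, "yaw": 0, "grip": 0},
  ],
)

```text
clock: 35.7
tcp_pos: [358.5, -117.3, 394.8]
tcp_rot: [-3.141, 0.003, 2.818]
ft_force: [1.3, 0.4, 0.3]
opening: 0.326
grip_force: 0.0
```

```bash
python3 - <<'E'
from h import *
a=r.capture("scene")[:,:,::-1];b=r.capture("top")[:,:,::-1];cv2.imwrite("pics/s8.png",a);cv2.imwrite("pics/t8.png",b)
g=cv2.cvtColor(np.ascontiguousarray(b),cv2.COLOR_BGR2GRAY)
R=(461,-251.7,-.322)
for y in(-20,0,20):
    P=proj("top",W(R,[(x,y,38) for x in range(-85,-44,2)]));print(y,[int(g[int(round(v)),int(round(u))]) for u,v in P])
a=cv2.resize(a[270:400,290:430],(560,520),interpolation=cv2.INTER_CUBIC);b=cv2.resize(b[240:350,370:450],(240,330),interpolation=cv2.INTER_CUBIC)
o=np.zeros((520,800,3),np.uint8);o[:,:560]=a;o[:330,560:]=b;cv2.imwrite("pics/d8.png",o)
E
```

```text
-20 [157, 157, 157, 157, 157, 157, 157, 158, 157, 144, 94, 94, 51, 53, 54, 54, 54, 54, 54, 62, 98]
0 [157, 157, 157, 158, 158, 157, 157, 151, 126, 108, 105, 59, 54, 63, 71, 74, 66, 77, 54, 63, 108]
20 [146, 157, 157, 158, 157, 157, 158, 151, 94, 94, 97, 39, 60, 58, 59, 58, 58, 59, 58, 65, 90]
```

View pics/d8.png

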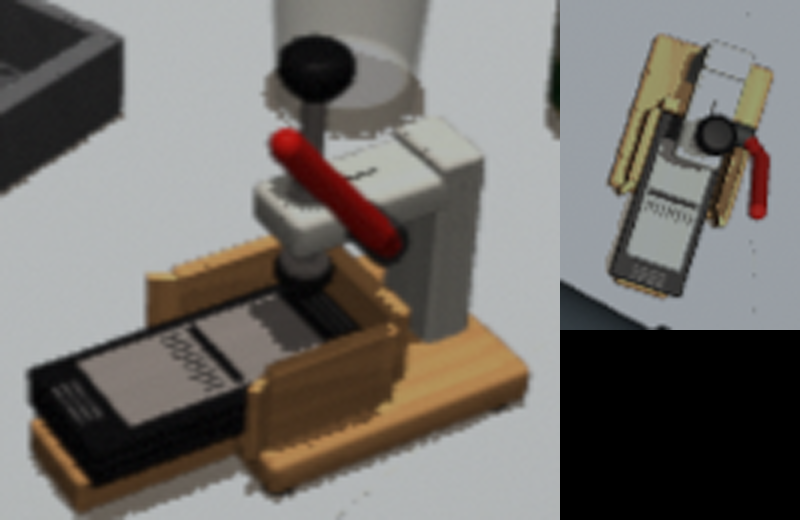

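The three plates are stacked flush and pushed in, outer ends aligned at the lower left. Now the knob.

send_rows(
  series=[
    {"x": 0.5, "y": -0.5, "z": 0, "yaw": 0, "grip": 0},
    {"x": 0.8, "y": -0.8, "z": 0, "yaw": 0, "grip": 0},
    {"x": 0.8, "y": -0.8, "z": 0, "yaw": 0, "grip": 0},
    {"x": 0.8, "y": -0.8, "z": 0, "yaw": 0, "grip": 0},
    {"x": 0.8, "y": -0.8, "z": 0, "yaw": 0, "grip": 0},
    {"x": 0.8, "y": -0.8, "z": 0, "yaw": 0, "grip": 0},
    {"x": 0.8, "y": -0.8, "z": 0, "yaw": 0, "grip": 0},
    {"x": 0.5, "y": -0.64, "z": -0.4, "yaw": 0, "grip": 0},
    {"x": 0, "y": 0, "z": -0.6, "yaw": 0, "grip": 0},
    {"x": 0, "y": 0, "z": 0, "yaw": 0, "grip": 0},
    {"x": 0, "y": 0, "z": 0, "yaw": 0, "grip": 0},
  ],
)

```text
clock: 36.9
tcp_pos: [503.5, -266.9, 366.9]
tcp_rot: [3.141, -0.001, 2.819]
ft_force: [-0.2, -0.1, 0.8]
opening: 0.002
grip_force: 0.0
```

send_rows(
  series=[
    {"x": 0, "y": 0.04, "z": -0.4, "yaw": 0, "grip": 0},
    {"x": 0, "y": 0, "z": -0.3, "yaw": 0, "grip": 0},
    {"x": 0, "y": 0, "z": -0.3, "yaw": 0, "grip": 0},
    {"x": 0, "y": 0, "z": -0.3, "yaw": 0, "grip": 0},
    {"x": 0, "y": 0, "z": -0.2, "yaw": 0, "grip": 0},
    {"x": 0, "y": 0, "z": 0, "yaw": 0, "grip": 0},
  ],
)

```text
clock: 37.5
tcp_pos: [503.7, -265.6, 328.9]
tcp_rot: [3.141, -0.001, 2.819]
ft_force: [-0.0, -0.2, -0.3]
opening: -0.0
grip_force: 0.0
```

send_rows(
  series=[
    {"x": 0, "y": 0, "z": -0.15, "yaw": 0, "grip": 0},
    {"x": 0, "y": 0, "z": -0.1, "yaw": 0, "grip": 0},
    {"x": 0, "y": 0, "z": 0, "yaw": 0, "grip": 0},
  ],
)

```text
clock: 37.8
tcp_pos: [503.8, -265.7, 323.2]
tcp_rot: [3.142, -0.0, 2.819]
ft_force: [-0.6, -0.3, 1.2]
opening: -0.001
grip_force: 0.4
```

send_rows(
  series=[
    {"x": 0, "y": 0, "z": -0.12, "yaw": 0, "grip": 0},
    {"x": 0, "y": 0, "z": -0.1, "yaw": 0, "grip": 0},
    {"x": 0, "y": 0, "z": 0, "yaw": 0, "grip": 0},
  ],
)

```text
clock: 38.1
tcp_pos: [503.8, -265.8, 317.5]
tcp_rot: [3.141, -0.0, 2.819]
ft_force: [-0.1, 0.8, -0.1]
opening: 0.002
grip_force: 0.4
```

send_rows(
  series=[
    {"x": 0, "y": 0, "z": -0.1, "yaw": 0, "grip": 0},
    {"x": 0, "y": 0, "z": 0, "yaw": 0, "grip": 0},
  ],
)

```text
clock: 38.3
tcp_pos: [503.9, -265.8, 315.5]
tcp_rot: [-3.141, 0.001, 2.819]
ft_force: [-1.2, 0.2, 2.5]
opening: 0.003
grip_force: 1.5
```

send_rows(
  series=[
    {"x": 0, "y": 0, "z": -0.08, "yaw": 0, "grip": 0},
    {"x": 0, "y": 0, "z": 0, "yaw": 0, "grip": 0},
  ],
)

```text
clock: 38.5
tcp_pos: [503.8, -265.7, 315.5]
tcp_rot: [-3.141, 0.002, 2.819]
ft_force: [-2.0, 2.3, 9.3]
opening: 0.001
grip_force: 4.4
```

send_rows(
  series=[
    {"x": 0, "y": 0, "z": -0.08, "yaw": 0, "grip": 0},
    {"x": 0, "y": 0, "z": 0, "yaw": 0, "grip": 0},
  ],
)

```text
clock: 38.7
tcp_pos: [503.7, -265.6, 315.4]
tcp_rot: [-3.14, 0.003, 2.819]
ft_force: [-5.1, 3.4, 14.7]
opening: 0.002
grip_force: 7.5
```

The foot is firmly down, and the stop came at exactly the predicted height. Next is the lever.

send_rows(
  series=[
    {"x": 0, "y": 0, "z": 0.5, "yaw": 0, "grip": 0},
    {"x": 0, "y": 0, "z": 1, "yaw": 0, "grip": 0},
    {"x": 0, "y": 0, "z": 0.8, "yaw": 0, "grip": 0},
    {"x": -0.6, "y": -0.4, "z": 0, "yaw": 0, "grip": 0},
    {"x": -0.6, "y": -0.4, "z": 0, "yaw": 0, "grip": 0},
    {"x": -0.58, "y": -0.39, "z": 0, "yaw": 0, "grip": 0},
    {"x": 0, "y": 0, "z": 0, "yaw": 0, "grip": 0},
    {"x": 0, "y": 0, "z": 0, "yaw": 0, "grip": 0},
  ],
)

```text
clock: 39.5
tcp_pos: [459.3, -295.7, 368.6]
tcp_rot: [3.141, -0.0, 2.818]
ft_force: [0.7, 0.3, 0.7]
opening: 0.001
grip_force: 0.0
```

send_rows(
  series=[
    {"x": 0, "y": 0, "z": -0.4, "yaw": 0, "grip": 0},
    {"x": 0, "y": 0, "z": -0.3, "yaw": 0, "grip": 0},
    {"x": 0, "y": 0, "z": -0.2, "yaw": 0, "grip": 0},
    {"x": 0, "y": 0, "z": -0.2, "yaw": 0, "grip": 0},
    {"x": 0, "y": 0, "z": 0, "yaw": 0, "grip": 0},
  ],
)

```text
clock: 40.0
tcp_pos: [459.2, -295.1, 340.4]
tcp_rot: [3.141, -0.002, 2.819]
ft_force: [0.4, -0.2, 0.1]
opening: 0.001
grip_force: 0.0
```

send_rows(
  series=[
    {"x": -0.08, "y": 0.03, "z": -0.16, "yaw": 0, "grip": 0},
    {"x": -0.18, "y": 0.06, "z": -0.24, "yaw": 0, "grip": 0},
    {"x": -0.18, "y": 0.06, "z": -0.24, "yaw": 0, "grip": 0},
    {"x": -0.15, "y": 0.05, "z": -0.24, "yaw": 0, "grip": 0},
    {"x": -0.15, "y": 0.05, "z": -0.24, "yaw": 0, "grip": 0},
    {"x": 0, "y": 0, "z": 0, "yaw": 0, "grip": 0},
  ],
)

```text
clock: 40.6
tcp_pos: [440.0, -288.9, 312.1]
tcp_rot: [3.141, -0.002, 2.818]
ft_force: [-0.6, -0.6, 0.4]
opening: -0.001
grip_force: 0.0
```

send_rows(
  series=[
    {"x": -0.11, "y": 0.035, "z": -0.26, "yaw": 0, "grip": 0},
    {"x": -0.11, "y": 0.035, "z": -0.26, "yaw": 0, "grip": 0},
    {"x": -0.07, "y": 0.02, "z": -0.27, "yaw": 0, "grip": 0},
    {"x": -0.06, "y": 0.02, "z": -0.27, "yaw": 0, "grip": 0},
    {"x": -0.04, "y": 0.015, "z": -0.27, "yaw": 0, "grip": 0},
    {"x": 0, "y": 0, "z": -0.2, "yaw": 0, "grip": 0},
    {"x": 0, "y": 0, "z": 0, "yaw": 0, "grip": 0},
  ],
)

```text
clock: 41.3
tcp_pos: [430.8, -285.9, 273.8]
tcp_rot: [3.141, -0.002, 2.819]
ft_force: [-0.5, -0.3, 0.9]
opening: 0.002
grip_force: 0.0
```

```bash
cat > red.py <<'E'
from h import *
R=(461,-251.7,-.322)
for n,box in(("top",(230,330,390,460)),("scene",(280,400,320,420))):
    im=np.ascontiguousarray(r.capture(n)).astype(int);y0,y1,x0,x1=box;c=im[y0:y1,x0:x1]
    ys,xs=np.where((c[...,0]>90)&(c[...,1]<.45*c[...,0])&(c[...,2]<.45*c[...,0]));
    print(n,len(xs),(xs.min()+x0,ys.min()+y0,xs.max()+x0,ys.max()+y0) if len(xs) else None)
    for th in(50,20,0,-10):
        t=np.radians(th);print(th,proj(n,W(R,[(60,-42,93),(60-88*np.cos(t),-42,93+88*np.sin(t))])).round(0).tolist())
E
python3 red.py
```

```text
top 50 (np.int64(431), np.int64(287), np.int64(436), np.int64(299))
50 [[437.0, 287.0], [435.0, 310.0]]
20 [[437.0, 287.0], [428.0, 323.0]]
0 [[437.0, 287.0], [425.0, 325.0]]
-10 [[437.0, 287.0], [424.0, 325.0]]
scene 271 (np.int64(338), np.int64(329), np.int64(389), np.int64(353))
50 [[391.0, 334.0], [361.0, 306.0]]
20 [[391.0, 334.0], [344.0, 333.0]]
0 [[391.0, 334.0], [340.0, 351.0]]
-10 [[391.0, 334.0], [341.0, 359.0]]
```

The lever is following and is now close to level. I keep going to the end stop.

send_rows(
  series=[
    {"x": 0, "y": 0, "z": -0.2, "yaw": 0, "grip": 0},
    {"x": 0, "y": 0, "z": -0.15, "yaw": 0, "grip": 0},
    {"x": 0, "y": 0, "z": -0.1, "yaw": 0, "grip": 0},
    {"x": 0, "y": 0, "z": 0, "yaw": 0, "grip": 0},
  ],
)

```text
clock: 41.8
tcp_pos: [431.1, -286.1, 263.6]
tcp_rot: [3.141, -0.0, 2.819]
ft_force: [-0.3, 0.5, -0.7]
opening: -0.001
grip_force: 0.1
```

send_rows(
  series=[
    {"x": 0, "y": 0, "z": -0.08, "yaw": 0, "grip": 0},
    {"x": 0, "y": 0, "z": 0, "yaw": 0, "grip": 0},
  ],
)

```text
clock: 42.0
tcp_pos: [430.9, -286.0, 261.5]
tcp_rot: [3.141, -0.001, 2.819]
ft_force: [-0.5, -0.6, 0.2]
opening: -0.001
grip_force: 0.0
```

send_rows(
  series=[
    {"x": 0, "y": 0, "z": -0.08, "yaw": 0, "grip": 0},
    {"x": 0, "y": 0, "z": 0, "yaw": 0, "grip": 0},
  ],
)

```text
clock: 42.2
tcp_pos: [431.0, -286.1, 260.5]
tcp_rot: [-3.142, 0.0, 2.819]
ft_force: [-1.9, 1.4, 3.0]
opening: -0.0
grip_force: 1.6
```

send_rows(
  series=[
    {"x": 0, "y": 0, "z": -0.08, "yaw": 0, "grip": 0},
    {"x": 0, "y": 0, "z": 0, "yaw": 0, "grip": 0},
  ],
)

```text
clock: 42.4
tcp_pos: [431.0, -286.1, 259.9]
tcp_rot: [-3.141, 0.001, 2.819]
ft_force: [-3.4, 3.7, 8.7]
opening: 0.003
grip_force: 4.7
```

send_rows(
  series=[
    {"x": 0, "y": 0, "z": -0.08, "yaw": 0, "grip": 0},
    {"x": 0, "y": 0, "z": 0, "yaw": 0, "grip": 0},
  ],
)

```text
clock: 42.6
tcp_pos: [431.0, -286.0, 259.5]
tcp_rot: [-3.141, 0.002, 2.819]
ft_force: [-5.1, 4.5, 15.0]
opening: -0.001
grip_force: 7.9
```

It is against a hard stop at the predicted height. I retract straight up, away from everything, and verify by image code.

send_rows(
  series=[
    {"x": 0, "y": 0, "z": 0.4, "yaw": 0, "grip": 0},
    {"x": 0, "y": 0, "z": 1, "yaw": 0, "grip": 0},
    {"x": 0, "y": 0, "z": 1, "yaw": 0, "grip": 0},
    {"x": 0, "y": 0, "z": 1, "yaw": 0, "grip": 0},
    {"x": -0.5, "y": 0.5, "z": 1, "yaw": 0, "grip": 0},
    {"x": -0.5, "y": 1, "z": 0, "yaw": 0, "grip": 0},
    {"x": -0.5, "y": 1, "z": 0, "yaw": 0, "grip": 0},
    {"x": 0, "y": 1, "z": 0, "yaw": 0, "grip": 0},
    {"x": 0, "y": 1, "z": 0, "yaw": 0, "grip": 0},
    {"x": 0, "y": 1, "z": 0, "yaw": 0, "grip": 0},
    {"x": 0, "y": 1, "z": 0, "yaw": 0, "grip": 0},
    {"x": 0, "y": 0, "z": 0, "yaw": 0, "grip": 0},
  ],
)

```text
clock: 43.8
tcp_pos: [393.3, -121.6, 365.8]
tcp_rot: [3.141, -0.0, 2.822]
ft_force: [0.1, 0.1, 0.3]
opening: 0.0
grip_force: 0.0
```

```bash
python3 red.py; python3 - <<'E'
from h import *
b=np.ascontiguousarray(r.capture("top")[:,:,::-1]);s=np.ascontiguousarray(r.capture("scene")[:,:,::-1]);cv2.imwrite("pics/s9.png",s);cv2.imwrite("pics/t9.png",b)
m=lambda im,ref,y0,y1,x0,x1:[round(float(v),3) if not isinstance(v,tuple) else v for v in cv2.minMaxLoc(cv2.matchTemplate(im[y0-10:y1+10,x0-10:x1+10],ref[y0:y1,x0:x1],cv2.TM_CCOEFF_NORMED))[1::2]]
t8,t0,s0,s8=[cv2.imread(f"pics/{n}.png") for n in("t8","top0","scene0","s8")]
print("stack top",m(b,t8,285,338,385,420),"stack scene",m(s,s8,345,398,290,350),"glass",m(b,t0,180,230,335,385),"mill",m(s,s0,220,270,330,362))
g=cv2.cvtColor(s[255:345,345:400],cv2.COLOR_BGR2GRAY);R=(461,-251.7,-.322)
ys,xs=np.where(g<28);print("dark (knob) extent",xs.min()+345,ys.min()+255,xs.max()+345, "pred knob top",proj("scene",W(R,[(45,0,142),(45,0,172)])))
E
```

```text
top 205 (np.int64(422), np.int64(287), np.int64(436), np.int64(327))
50 [[437.0, 287.0], [435.0, 310.0]]
20 [[437.0, 287.0], [428.0, 323.0]]
0 [[437.0, 287.0], [425.0, 325.0]]
-10 [[437.0, 287.0], [424.0, 325.0]]
scene 435 (np.int64(337), np.int64(330), np.int64(389), np.int64(362))
50 [[391.0, 334.0], [361.0, 306.0]]
20 [[391.0, 334.0], [344.0, 333.0]]
0 [[391.0, 334.0], [340.0, 351.0]]
-10 [[391.0, 334.0], [341.0, 359.0]]
stack top [0.559, (10, 10)] stack scene [0.963, (10, 10)] glass [1.0, (10, 10)] mill [0.992, (10, 10)]
dark (knob) extent 350 293 391 pred knob top [[368.56320956 295.50132173]
 [369.61984182 278.48727227]]
```

```bash
python3 -c "
from bench import r
print(r.sign_off())"
```

```text
the job is handed in; nothing more can be done
None
```

The job is handed in: the slicer, coarse and julienne plates (the fine plate was absent) are stacked in the rack against the back stop, the rod's foot rests on the top plate, the lever was then closed fully, and the glass and shaker did not move.

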